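# Pack hinge leaves, wedge the dovetail lid home, drop the cam handle in its notch

### The job

Put all the loose steel hinge leaves into the pine box, then slide its wedge-shaped dovetail lid in, narrow end first, until it is wedged fully home. Lock it by turning the steel fastener handle across the box's mouth, over its cam, until it drops down into its notch; do not knock over or shift the other things on the plank.

Things in the scene. Friction and masses are not known exactly. Their poses are not given: they have to be found in the camera images.
- box: pine box fixed to the plank. Origin: centre of its underside, on the plank; x is the way the lid slides in (open mouth at -x), z up. Outside x -105 to +118, y -104 to +104 mm; floor 10 mm thick; inside clear x -93 to +93, y -64 to +64 mm, open above. A block beside the mouth (x -145 to -60, y +104 to +170, 50 mm high) carries the fastener
- way_home (a point): where the lid's origin comes when home (box frame 0, 0, 60 mm; axes as the box): middle of the way, on the ledges that carry the lid. Way between the undercut rails 164 mm wide here, 14 mm wider per 100 mm towards the mouth, 14 mm narrower per 100 mm inwards; rails overhang 3 mm a side over the lid's thickness, tops 74 mm above the plank; end stop 6 mm past the lid's home
- mouth (a point): middle of the mouth's edge (box frame -105, 0, 60 mm): the end wall here is only ledge high. A lid drawn back 90 mm from home can be set straight down on the ledges from above with 3 mm of play each side, and rests there unheld; with less than 50 mm it no longer passes between the rails from above
- lid: loose pine lid: board 200 mm long (x), 12 mm thick, underside 178 mm wide at its tail (-x), 150 mm at its nose (+x, enters the box first), long edges bevelled (top 3 mm narrower each side). Origin: centre of its underside, z up. About 0.3 kg. Drawn back d from home it has 0.07 d side play each side; pushed in it centres itself and wedges within 2 mm of home, with 10 to 20 N
- lid_bar (a point): centre of the wooden grip bar standing across the middle of the lid's top: 20 mm thick along the lid's x, 80 mm long along y, from 12 to 38 mm above the lid's underside (this point 25 mm above it)
- spindle (a point): point level with the plank under the upright spindle of the fastener handle (box frame x -113, y +124 mm); the handle turns about the vertical line through it
- latch_turn (a joint): angle of the handle, rad, growing anticlockwise from above. Long arm (spindle to knob) points along the box's -x at 0, beside the lid's path; along -y at 1.57, across the mouth 7 mm behind the home lid's tail. A lug under its short tail rides a ring cam: level to 0.28, climbs to 0.85, crest to 1.33, then a notch at 1.57 with 0.06 play; stop at 1.64. Turns with 2 to 9 N at the knob
- latch_lift (a joint): height of the handle on its spindle, m: 0 at the start (underside of its bar then 68 mm above the plank), about +0.010 on the crest, about -0.008 dropped into the notch. A spring presses it down with 16 to 21 N; out of the notch it turns back only if lifted
- handle_knob (a point): middle of the handle's knob, an upright steel cylinder of 22 mm diameter and 34 mm height on top of the handle's bar, 110 mm from the spindle. The bar is level, 12 mm wide and 12 mm high; its underside is 29 mm below this point; it ends 6 mm past the knob's axis
- turntable_top (a point): centre of the top face of the flat round aluminium parts turntable, 260 mm across, 22 mm above the plank; it stays in place and turns with light friction
- leaf1: bare steel hinge leaf lying flat, one of four alike (3 or 4 are there; None if absent): plate 90 mm long, 6 mm thick, with two knuckles of 14 mm diameter along one long edge, 48 mm wide over all. Origin: centre of the underside of its 90 x 48 mm outline; x along its length, y across it towards the knuckles, z up. About 0.19 kg. Starts on the turntable
- leaf2: bare steel hinge leaf lying flat, one of four alike (3 or 4 are there; None if absent): plate 90 mm long, 6 mm thick, with two knuckles of 14 mm diameter along one long edge, 48 mm wide over all. Origin: centre of the underside of its 90 x 48 mm outline; x along its length, y across it towards the knuckles, z up. About 0.19 kg. Starts on the turntable
- leaf3: bare steel hinge leaf lying flat, one of four alike (3 or 4 are there; None if absent): plate 90 mm long, 6 mm thick, with two knuckles of 14 mm diameter along one long edge, 48 mm wide over all. Origin: centre of the underside of its 90 x 48 mm outline; x along its length, y across it towards the knuckles, z up. About 0.19 kg. Starts on the turntable
- leaf4: bare steel hinge leaf lying flat, one of four alike (3 or 4 are there; None if absent): plate 90 mm long, 6 mm thick, with two knuckles of 14 mm diameter along one long edge, 48 mm wide over all. Origin: centre of the underside of its 90 x 48 mm outline; x along its length, y across it towards the knuckles, z up. About 0.19 kg. Starts on the turntable
- mallet: bystander: mallet lying down, black hard silicone head 95 x 60 mm, wooden handle, 280 mm long over all along its x, 60 mm high; origin on the plank under it
- hinge_pin: bystander: zinc-plated steel hinge pin lying down, 117 mm long along its x, 10 mm thick
- pin_punch: bystander: pin punch lying down, green plastic grip, steel tip, 165 mm long along its x, 22 mm thick
- jar: bystander: closed glass jar with aluminium screw lid, standing, 76 mm diameter, 115 mm high; origin at the centre of its foot
- tea_glass: bystander: waisted tea glass on its white saucer, standing, saucer 106 mm across, 89 mm high; origin at the centre of its foot
- screw_tin: bystander: round steel screw tin, 88 mm across, 54 mm high; origin at the centre of its foot
Not all that is in view belongs to the job. What is shaped like the leaf4 but black or purple is not meant.

How it is judged:
On the way, in this order (a step that is already met when the one before it is completed fails the run):
1. every hinge leaf that is there lies in the box (x of leaf1 in the frame of box between -0.093 and 0.093 m and y of leaf1 in the frame of box between -0.064 and 0.064 m and z of leaf1 in the frame of box between 0.005 and 0.058 m and x of leaf2 in the frame of box between -0.093 and 0.093 m and y of leaf2 in the frame of box between -0.064 and 0.064 m and z of leaf2 in the frame of box between 0.005 and 0.058 m and x of leaf3 in the frame of box between -0.093 and 0.093 m and y of leaf3 in the frame of box between -0.064 and 0.064 m and z of leaf3 in the frame of box between 0.005 and 0.058 m and x of leaf4 in the frame of box between -0.093 and 0.093 m and y of leaf4 in the frame of box between -0.064 and 0.064 m and z of leaf4 in the frame of box between 0.005 and 0.058 m), for 0.2 s.
2. the lid is wedged fully home in its way (x of lid in the frame of box between -0.004 and 0.006 m and y of lid in the frame of box between -0.004 and 0.004 m and z of lid in the frame of box between 0.056 and 0.064 m and angle between the x axis of lid and the x axis of box, either way round below 0.04 rad), for 0.2 s.
3. the fastener handle has dropped into its notch across the mouth (value of joint latch_turn between 1.45 and 1.66 rad and value of joint latch_lift below -0.006 m), for 0.2 s.
At the end, for the whole second after the job is handed in: Every hinge leaf present lies inside the box under the lid; the lid is home (within 6 mm along the way, 4 mm sideways and in height, 0.04 rad); the handle stands across the mouth (turn 1.45 to 1.66 rad) and is down in its notch (at least 6 mm below its starting level); lid and handle at rest (all of step 1 and all of step 2 and all of step 3 and velocity of joint latch_turn between -0.05 and 0.05 rad/s and linear speed of lid below 0.01 m/s); the robot touches nothing.
It fails at once if the jar, tea glass or screw tin is knocked over (angle between any of jar, tea_glass, screw_tin's own z axis and vertical above 0.5 rad).
It fails at once if another thing on the plank is shifted by more than 40 mm (distance of any of mallet, hinge_pin, pin_punch, jar, tea_glass, screw_tin from where it was at the start of the episode above 0.04 m).
Of leaf1, leaf2, leaf3, leaf4 only 3 to 4 are there at a start; the rules pass over those that are not, and their reading is None.
At some moment in a run one of leaf1, leaf2, leaf3, leaf4, lid may be knocked a few centimetres aside while the robot is not near it.
It also fails if it takes over 200 s, if anything falls off the work surface, if the arm or the gripper's body presses on something with over 40 N, if the wrist force passes 120 N, or if a joint passes its speed limit or range.

### The arm

A 6-joint arm with a two-finger parallel gripper is mounted at the origin on the work surface. World frame = base frame: x ahead of the robot, y to its left, z up, the work surface at z = 0. Lengths are in m, angles in rad, forces in N, time in s.
With the tool pointing down it reaches from about 0.35 to 0.975 m from the base axis. Payload 17.4 kg.
Tool frame: the origin (TCP) lies at the very end of the fingers, on their centre line; the grasp point (between the pads) lies 19 mm behind it; z points along the fingers, y is the line along which they close (so a half turn about z gives the same grasp; the last joint's range is limited). The gripper opens to 85 mm and grips with 20 to 120 N. Pads are 22 mm wide; open, the fingers measure 114 mm over their backs; the gripper's body (76 mm by 85 mm) begins 54 mm behind the grasp point. The pads swing forward as they close: fully open they stand 13 mm farther back than shut.
Start: joints at [-1.217, 0.116, 1.442, -0, 1.584, -0.038], TCP at [0.258, -0.624, 0.231] pointing down, gripper open.
Joint ranges: [-2.83, 2.83], [-0.83, 2.19], [0.07, 2.5], [-1.14, 4.28], [0.01, 3], [-2.97, 2.97]. Speed limits (rad/s): [1.89, 1.89, 2.22, 3.14, 3.14, 3.14].

### API

Orientations are given as a 3x3 rotation matrix whose columns are the frame's x, y, z axes.
In Python, from workcell import sense, eyes, workorder gives the robot as it stands. The module is installed in compiled form; this text tells all that it offers.
- The arm moves only by the shell command python3 -m crank 'ROWS' [FORCE]. ROWS is JSON, a list of rows, each a list of 7 numbers: the shift along the tool's x, y, z in mm, then the turn, a rotation vector about the tool's x, y, z in degrees, then the gripper command: -1 is fully open, 1 is shut, values between are in proportion. A call has 1 to 5 rows; each row shifts and turns the commanded pose from where the row before left it, along the tool's axes as they then stand; what a row does not reach is not made up. A row lasts 1/10 s, in which the tool goes at most 50 mm and 8.59 degrees, less where a joint would pass 70% of its speed; a pose out of reach is approached as far as the arm can. A call with a gripper value outside its range is refused whole. The fingers move at their own pace and stop on an object; FORCE is the grip in N (left out, the last holds). Time passes only in rows, so rows that do not move let the fingers close. It gives the time, the measured TCP pose, the force, the opening and the grip force at its end, in the units of the state.
- sense(): the state, without advancing time (a new reading comes with each control period).
- eyes.get_image(name): name is "side" or "top" or "wrist"; returns a dict with "image" (400x640x3 uint8, red, green, blue), "mtx" (3x3 intrinsics, pixels), "k1" (the pictures are not rectified: a ray, as slopes to the right and down, at radius r is drawn at 1 + k1 r^2 times it, then the intrinsics apply), "world_to_cam" (4x4, takes a point from world to camera coordinates). Camera axes: x right, y down, z forward; pixel columns grow to the right and rows downward; lengths in m; the calibration is good to about 2 mm. A picture is of the moment at which its call begins. There is no depth.
- workorder.finish_job(): hands the job in; it is judged then, once.
The state is a dict: "t": time; "joint_positions": joint angles; "qd": joint speeds; "joint_efforts": joint torques, N m; "tcp_pos": TCP position; "tcp_rot": TCP orientation; "wrist_force": force on the tool from outside, world axes, zero at the start; "moment": the same for the moment, N m; "opening": finger opening in m; "grasp_force": force on a finger pad.
Only numpy, scipy, OpenCV 4.12 (cv2) and the standard library are available. Lean on these libraries where they do the work, as an engineer would, in place of code of your own. Each camera call takes 0.05 s, during which the arm holds its last target. There are 200 camera calls.

## Working session

There is one attempt and no reset: what is moved stays moved. The work goes in short steps, Python scripts to look and compute and a shell command to move; the robot and the scene stay as the last step left them, time stands still between calls to the robot, and variables do not carry over. Pictures are saved under pics/ and viewed, at most 14 in all, crops included, and the job is handed in when it is done.

```bash
ls; mkdir -p pics; cat > h.py <<'E'
import numpy as np, cv2, json
from workcell import sense, eyes
def snap(n,f):
    d=eyes.get_image(n); cv2.imwrite('pics/'+f+'.png',d['image'][:,:,::-1])
    np.savez('pics/'+f+'.npz',**{k:np.array(v) for k,v in d.items()}); return d
def load(f): return np.load('pics/'+f+'.npz')
def ray(d,u,v):
    K=d['mtx'];k=float(d['k1']); p=np.array([(u-K[0,2])/K[0,0],(v-K[1,2])/K[1,1]]); q=p.copy()
    for _ in range(30): q=p/(1+k*(q@q))
    T=d['world_to_cam'];R=T[:3,:3]; return -R.T@T[:3,3], R.T@np.array([q[0],q[1],1])
def at(d,u,v,z):
    c,r=ray(d,u,v); return c+r*(z-c[2])/r[2]
def proj(d,P):
    T=d['world_to_cam'];K=d['mtx'];X=np.atleast_2d(P)@T[:3,:3].T+T[:3,3]; q=X[:,:2]/X[:,2:]
    q=q*(1+float(d['k1'])*(q**2).sum(1))[:,None]; return np.c_[q[:,0]*K[0,0]+K[0,2],q[:,1]*K[1,1]+K[1,2]]
def crop(f,x0,y0,x1,y1,s,o):
    im=cv2.imread('pics/'+f+'.png')[y0:y1,x0:x1]; cv2.imwrite('pics/'+o+'.png',cv2.resize(im,None,fx=s,fy=s,interpolation=cv2.INTER_CUBIC))
E
python3 - <<'E'
from h import *
for n in('top','side'):
    d=snap(n,n+'0'); T=d['world_to_cam']; print(n,-T[:3,:3].T@T[:3,3],T[:3,:3].round(2).tolist(),d['mtx'][0,0],d['k1'])
a=cv2.imread('pics/top0.png');cv2.imwrite('pics/t0.png',cv2.resize(a,(800,500),interpolation=cv2.INTER_CUBIC))
s=sense();print(s)
E
```

```text
pics
top [ 0.36347731 -0.11817106  1.31546306] [[0.02, -1.0, 0.02], [-0.99, -0.02, -0.1], [0.1, -0.02, -0.99]] 457.5775135065471 -0.04979469139408277
side [ 0.378049   -1.04871022  1.05254568] [[0.99, -0.13, -0.0], [-0.1, -0.72, -0.69], [0.09, 0.68, -0.73]] 380.00484555813836 -0.08319385622729539
{'t': 0.1, 'joint_positions': array([-1.21679171e+00,  1.16416714e-01,  1.44221318e+00,  1.48285828e-05,
        1.58395882e+00, -3.78165165e-02]), 'qd': array([ 0.00046219, -0.00215795, -0.00305269, -0.00252508,  0.00028343,
       -0.00103227]), 'joint_efforts': array([ 2.52694997e-03, -7.33670640e+01, -6.33788538e+01,  1.80698116e-04,
        5.24279356e-03,  9.78705287e-06]), 'tcp_pos': array([ 0.25769152, -0.62369538,  0.23064121]), 'tcp_rot': array([[ 9.24215089e-01,  3.81872178e-01, -3.31382644e-04],
       [ 3.81872318e-01, -9.24214613e-01,  9.39434903e-04],
       [ 5.24753697e-05, -9.94785770e-04, -9.99999504e-01]]), 'wrist_force': array([ 0.54553029,  0.04665441, -0.30501486]), 'moment': array([0.00747224, 0.01863909, 0.00265492]), 'grasp_force': 0.0, 'opening': 0.08553867458668966}
```

View pics/t0.png

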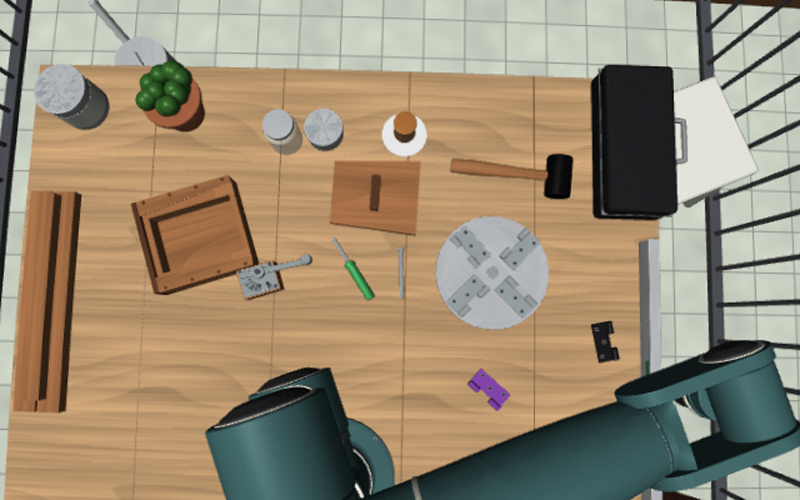

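View pics/side0.png

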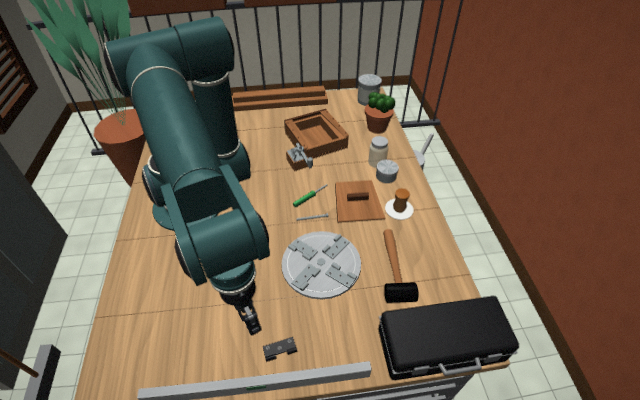

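The pictures show four grey leaves on the turntable, at about (465,243), (520,248), (465,295) and (517,297) in t0. They are the only bare steel ones. The black part (605,341) and the purple part (490,388) have the same shape but are not meant. The lid is at (375,197) with its narrow end to the left. The box is at (195,235) with its mouth to the right. I'll confirm in crops.

```bash
python3 - <<'E'
from h import *
crop('top0',100,135,255,245,5,'c1'); crop('top0',255,120,445,265,4,'c2')
E
```

```text
(no output)
```

View pics/c1.png

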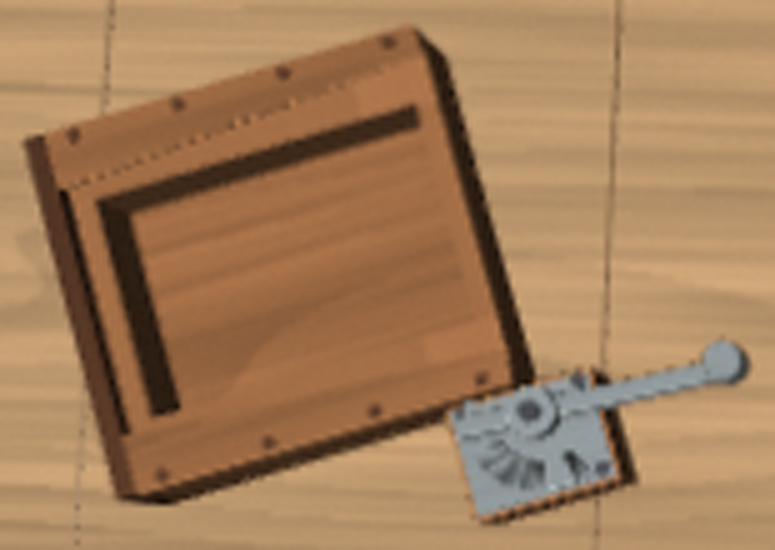

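View pics/c2.png

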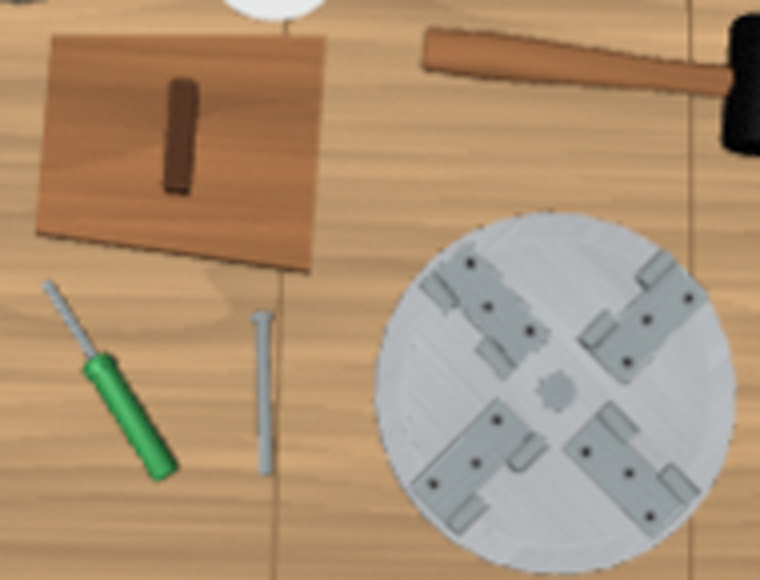

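The box mouth faces right, with the handle arm pointing along the box's -x at turn 0. The lid is narrow to the left. The turntable carries four bare steel leaves with bright knuckles, with hole centres at c2 (488,306), (647,320), (476,463) and (628,472). Next I fit poses from the corners.

```bash
cat >> h.py <<'E'
from scipy.optimize import least_squares
def pose(x,y,a): c,s=np.cos(a),np.sin(a); return np.array([[c,-s,0,x],[s,c,0,y],[0,0,1,0],[0,0,0,1.]])
def fit(d,uv,P,x0,z=0):
    P=np.c_[np.array(P,float)/1000,np.ones(len(P))]
    f=lambda p:(proj(d,(P@pose(*p).T)[:,:3]+[0,0,z])-uv).ravel()
    r=least_squares(f,x0); return r.x,np.abs(r.fun.reshape(-1,2)).max(1).round(1)
E
python3 - <<'E'
from h import *
d=load('top0')
c1=lambda L:np.array(L)/5+[100,135]; c2=lambda L:np.array(L)/4+[255,120]
b,r=fit(d,c1([(28,138),(412,28),(525,380),(118,495)]),[(118,-104,74),(-105,-104,74),(-105,104,74),(118,104,74)],[.45,.45,1.8])
print('box',b,np.degrees(b[2]),r); T=pose(*b)
for n,P in dict(spindle=(-113,124,80),knob=(-223,124,114)).items(): print(n,((proj(d,(T@[*np.array(P)/1000,1])[:3])-[100,135])*5).round())
l,r=fit(d,c2([(52,36),(325,37),(309,271),(38,234)]),[(100,-72,12),(-100,-86,12),(-100,86,12),(100,72,12)],[.55,0,1.6]); print('lid',l,np.degrees(l[2]),r)
for z in(.022,): 
  p=[at(d,*c2(q),z) for q in [(375,390),(735,390),(557,210),(557,573)]]; print('tt',[q.round(3) for q in p])
L=dict(A=[(472,244),(548,335),(437,290),(495,355)],B=[(708,297),(625,382),(660,265),(598,330)],C=[(497,400),(413,484),(528,450),(467,515)],D=[(567,448),(655,537),(617,422),(678,482)])
for k,v in L.items():
    q=[at(d,*c2(u),.027)[:2] for u in v]; e=q[1]-q[0]; n=(q[2]+q[3])/2-(q[0]+q[1])/2; m=np.array([-e[1],e[0]])/np.linalg.norm(e)
    s=np.sign(m@n); c=(q[0]+q[1])/2+m*s*.024; print(k,c.round(4),'len',np.linalg.norm(e).round(4),'ydir deg',np.degrees(np.arctan2(*(m*s)[::-1])).round(1),'r',np.linalg.norm(c).round(3))
E
```

```text
box [0.53587124 0.31169185 1.889865  ] 108.28128862148327 [0.1 1.1 1.7 0.9]
spindle [[538. 411.]]
knob [[724. 345.]]
lid [ 0.64259697 -0.07831459  1.52776219] 87.53432576443113 [0.4 0.3 0.6 0.7]
tt [array([ 0.466, -0.221,  0.022]), array([ 0.473, -0.479,  0.022]), array([ 0.599, -0.35 ,  0.022]), array([ 0.34 , -0.352,  0.022])]
A [ 0.5246 -0.2975] len 0.0844 ydir deg 130.7 r 0.603
B [ 0.5238 -0.4109] len 0.0864 ydir deg 46.3 r 0.666
C [ 0.414  -0.2951] len 0.0845 ydir deg -134.1 r 0.508
D [ 0.4146 -0.4055] len 0.0879 ydir deg -44.3 r 0.58
```

```bash
cat >> h.py <<'E'
from scipy.spatial.transform import Rotation as Ro
def goto(p,yd):
    """shift (mm) in the present tool frame, then turn (deg) for tool down, tool y at yd deg or yd+180 (nearer j6 middle)"""
    s=sense(); R=s['tcp_rot']; out=[]
    for a in (yd,yd+180):
        a=np.radians(a); y=np.array([np.cos(a),np.sin(a),0]); z=np.array([0,0,-1.]); W=np.c_[np.cross(y,z),y,z]
        out.append(np.degrees(Ro.from_matrix(R.T@W).as_rotvec()).round(1))
    out.sort(key=lambda v:abs(v[2]))
    sh=R.T@(np.array(p)-s['tcp_pos'])*1000
    print('tcp',s['tcp_pos'].round(4),'shift',sh.round(1),'turn',out[0],'or',out[1],'j6',s['joint_positions'][5].round(2),'F',s['wrist_force'].round(1),'op',s['opening'].round(4),'t',s['t'])
E
python3 -m crank '[[37.5,-21.5,0,0,0,0,-1],[37.5,-21.5,0,0,0,0,-1],[37.5,-21.5,0,0,0,0,-1],[37.5,-21.5,0,0,0,0,-1]]'
python3 -m crank '[[37.5,-21.5,0,0,0,0,-1],[37.5,-21.5,0,0,0,0,-1],[37.5,-21.5,0,0,0,0,-1],[37.5,-21.5,0,0,0,0,-1],[0,0,0,0,0,0,-1]]'
python3 - <<'E'
from h import *
d=snap('wrist','w0'); T=d['world_to_cam'];s=sense();print(-T[:3,:3].T@T[:3,3]-s['tcp_pos'],T[:3,:3].round(2).tolist(),d['mtx'][0,0]); goto([.4695,-.35,.35],-44.3)
E
```

```text
t: 0.5
tcp_pos: [0.3642, -0.4856, 0.2309]
tcp_rot: [[0.924, 0.382, -0.0], [0.382, -0.924, 0.0], [-0.0, -0.0, -1.0]]
wrist_force: [0.8, -1.2, -0.0]
opening: 0.0854
grasp_force: 0.0
t: 1.0
tcp_pos: [0.4716, -0.3469, 0.2311]
tcp_rot: [[0.923, 0.385, 0.0], [0.385, -0.923, 0.001], [0.001, -0.001, -1.0]]
wrist_force: [-0.9, -0.3, -0.1]
opening: 0.0854
grasp_force: 0.0
[0.06981778 0.030403   0.14354956] [[0.39, -0.92, -0.0], [-0.88, -0.37, 0.29], [-0.27, -0.11, -0.96]] 281.1812469099608Traceback (most recent call last):
  File "<stdin>", line 2, in <module>
  File "h.py", line 33, in goto
    print('tcp',s['tcp_pos'].round(4),'shift',sh.round(1),'turn',out[0],'or',out[1],'j6',s['joint_positions'][5].round(2),'F',s['wrist_force'].round(1),'op',s['opening'].round(4),'t',s['t'])
                                                                                                                                                             ^^^^^^^^^^^^^^^^^^
AttributeError: 'float' object has no attribute 'round'
```

View pics/w0.png

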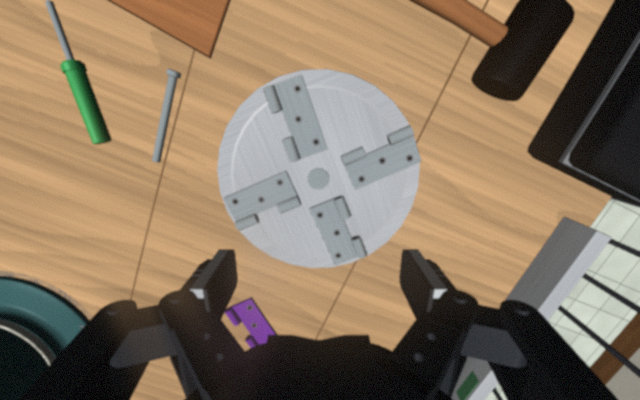

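The wrist view shows the turntable centred at (318,178), with leaf A at (303,118), B at (383,160), C at (262,198) and D at (338,228). Now the fit.

```bash
sed -i "s/s\['opening'\].round(4)/round(s['opening'],4)/" h.py
cat >> h.py <<'E'
def leaf(d,v,z=.027):
    q=[at(d,*u,z)[:2] for u in v]; e=q[1]-q[0]; n=q[2]-(q[0]+q[1])/2; m=np.array([-e[1],e[0]])/np.linalg.norm(e)
    s=np.sign(m@n); c=(q[0]+q[1])/2+m*s*.024; print(c.round(4),'len',np.linalg.norm(e).round(4),'ydir deg',np.degrees(np.arctan2(*(m*s)[::-1])).round(1),'width',abs(m@n).round(4))
E
python3 - <<'E'
from h import *
d=load('w0'); print(at(d,318,178,.022))
L=dict(A=[(301,76),(327,150),(278,125)],B=[(354,189),(421,161),(375,138)],C=[(225,197),(288,171),(272,219)],D=[(310,209),(336,266),(356,225)])
for k,v in L.items(): print(k); leaf(d,v)
goto([.4146,-.4055,.1],-44.3)
E
```

```text
[ 0.46762519 -0.34837256  0.022     ]
A
[ 0.5221 -0.2966] len 0.0897 ydir deg 132.6 width 0.0453
B
[ 0.5223 -0.4095] len 0.0899 ydir deg 46.4 width 0.0493
C
[ 0.4138 -0.2952] len 0.0894 ydir deg -134.9 width 0.0507
D
[ 0.4117 -0.4037] len 0.0913 ydir deg -44.4 width 0.0474
tcp [ 0.4704 -0.3485  0.2311] shift [-73.5  31.1 131.1] turn [ -0.   -0.  -23.1] or [ -0.    0.  156.9] j6 0.49 F [ 0.   0.3 -0. ] op 0.0857 t 1.05
```

```bash

python3 -m crank '[[-37.7,14.2,0,0,0,0,-0.4],[-37.7,14.2,0,0,0,0,-0.4],[0,0,0,0,0,-7.7,-0.4],[0,0,0,0,0,-7.7,-0.4],[0,0,0,0,0,-7.7,-0.4]]' >/dev/null
python3 -m crank '[[0,0,40,0,0,0,-0.4],[0,0,40,0,0,0,-0.4],[0,0,40,0,0,0,-0.4],[0,0,40,0,0,0,-0.4],[0,0,0,0,0,0,-0.4]]' 
python3 - <<'E'
from h import *
d=snap('wrist','w1');goto([.4117,-.4037,.020],-44.4)
E
```

```text
t: 2.05
tcp_pos: [0.4079, -0.404, 0.0658]
tcp_rot: [[0.701, 0.713, -0.006], [0.713, -0.701, 0.006], [0.0, -0.008, -1.0]]
wrist_force: [-0.6, 0.9, -0.5]
opening: 0.0599
grasp_force: 0.0
tcp [ 0.409  -0.4051  0.0695] shift [ 2.9  1.1 49.5] turn [-0.3 -0.  -0.1] or [ -0.    0.4 179.9] j6 -0.05 F [0.5 0.6 0.9] op 0.0598 t 2.1
```

View pics/w1.png

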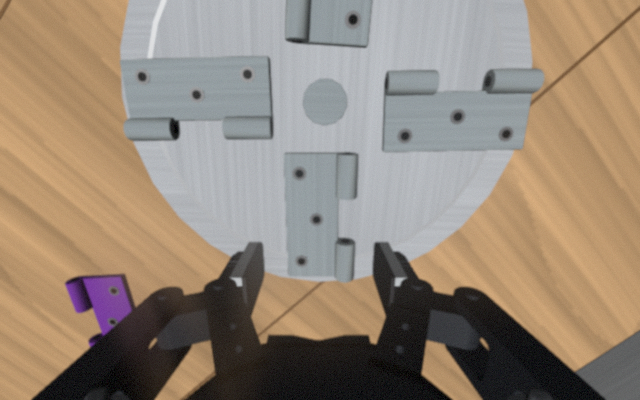

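Aligned: the leaf is at (322,216) and the fingers straddle it. Descending slowly.

```bash

python3 -m crank '[[2.5,1,15,0,0,0,-0.4],[0,0,15,0,0,0,-0.4],[0,0,10,0,0,0,-0.4],[0,0,6,0,0,0,-0.4],[0,0,2,0,0,0,-0.4]]' 40
python3 -m crank '[[0,0,1,0,0,0,0.3],[0,0,0,0,0,0,0.3],[0,0,0,0,0,0,0.3],[0,0,0,0,0,0,0.3],[0,0,0,0,0,0,0.3]]'
python3 -m crank '[[0,0,-3,0,0,0,0.3],[0,0,-10,0,0,0,0.3],[0,0,-20,0,0,0,0.3],[0,0,-20,0,0,0,0.3],[0,0,0,0,0,0,0.3]]'
python3 - <<'E'
from h import *
d=snap('wrist','w2');goto([.4117,-.4037,.020],-44.4)
E
```

```text
t: 2.6
tcp_pos: [0.4128, -0.4042, 0.0227]
tcp_rot: [[0.7, 0.714, -0.001], [0.714, -0.7, 0.0], [-0.0, -0.001, -1.0]]
wrist_force: [0.3, 0.1, 0.9]
opening: 0.06
grasp_force: 0.0
t: 3.1
tcp_pos: [0.4132, -0.4046, 0.0228]
tcp_rot: [[0.7, 0.714, 0.001], [0.714, -0.7, -0.001], [-0.0, 0.001, -1.0]]
wrist_force: [-0.0, -0.5, 3.6]
opening: 0.0344
grasp_force: 40.6
t: 3.6
tcp_pos: [0.4138, -0.4052, 0.0785]
tcp_rot: [[0.7, 0.714, 0.003], [0.714, -0.7, -0.003], [-0.0, 0.004, -1.0]]
wrist_force: [0.2, -0.5, -1.2]
opening: 0.0345
grasp_force: 40.2
tcp [ 0.4134 -0.4047  0.0767] shift [-0.4 -2.  56.7] turn [ 0.1  0.  -0.1] or [  0.   -0.2 179.9] j6 -0.04 F [-0.3 -0.1 -2.8] op 0.0339 t 3.65
```

View pics/w2.png

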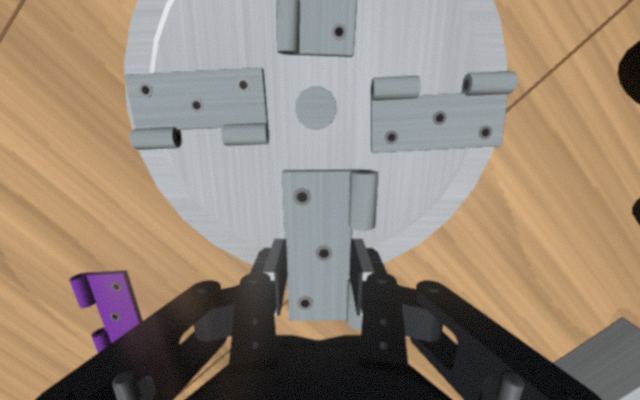

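The leaf is held by its plate between the knuckles (opening 34 mm, leaf centre near (323,250)). Carrying it over the box, then a closer look at the box.

```bash

python3 -m crank '[[0,0,-40,0,0,0,0.3],[0,0,-40,0,0,0,0.3],[0,0,-40,0,0,0,0.3],[0,0,-30,0,0,0,0.3],[0,0,0,0,0,0,0.3]]' >/dev/null
python3 - <<'E'
from h import *
goto([.536,.312,.23],-71.7)
E
```

```text
tcp [ 0.4137 -0.4051  0.229 ] shift [ 597.5 -414.8   -3.2] turn [ 0.3 -0.1 27.3] or [ 1.000e-01  4.000e-01 -1.527e+02] j6 -0.04 F [-0.3 -0.1 -2.2] op 0.0342 t 4.15
```

```bash

python3 -m crank '[[20,-14,0,0,0,0,0.3],[33.5,-23.3,0,0,0,0,0.3],[33.5,-23.3,0,0,0,0,0.3],[33.5,-23.3,0,0,0,0,0.3],[33.5,-23.3,0,0,0,0,0.3]]' >/dev/null
python3 -m crank '[[33.5,-23.3,0,0,0,0,0.3],[33.5,-23.3,0,0,0,0,0.3],[33.5,-23.3,0,0,0,0,0.3],[33.5,-23.3,0,0,0,0,0.3],[33.5,-23.3,0,0,0,0,0.3]]' >/dev/null
python3 -m crank '[[33.5,-23.3,0,0,0,0,0.3],[33.5,-23.3,0,0,0,0,0.3],[33.5,-23.3,0,0,0,0,0.3],[33.5,-23.3,0,0,0,0,0.3],[33.5,-23.3,0,0,0,0,0.3]]' >/dev/null
python3 -m crank '[[33.5,-23.3,0,0,0,0,0.3],[33.5,-23.3,0,0,0,0,0.3],[33.5,-23.3,0,0,0,0,0.3],[7.5,-5,0,0,0,0,0.3],[0,0,0,0,0,0,0.3]]' >/dev/null
python3 -m crank '[[0,0,0,0,0,7,0.3],[0,0,0,0,0,7,0.3],[0,0,0,0,0,7,0.3],[0,0,0,0,0,6.3,0.3],[0,0,0,0,0,0,0.3]]'
python3 - <<'E'
from h import *
snap('wrist','w3'); snap('top','top1');goto([.536,.312,.23],-71.7)
a=cv2.imread('pics/w3.png');cv2.imwrite('pics/w3b.png',cv2.resize(a,(800,500),interpolation=cv2.INTER_CUBIC))
E
```

```text
t: 6.65
tcp_pos: [0.5346, 0.3111, 0.2246]
tcp_rot: [[0.951, 0.31, -0.001], [0.31, -0.951, -0.001], [-0.001, 0.0, -1.0]]
wrist_force: [-0.4, -0.1, -1.4]
opening: 0.0342
grasp_force: 41.0
tcp [0.5347 0.3115 0.2249] shift [ 1.4 -0.  -5.1] turn [0.  0.  0.1] or [  -0.     0.  -179.9] j6 1.74 F [-0.8  0.2 -1.8] op 0.0341 t 6.75
```

View pics/w3b.png

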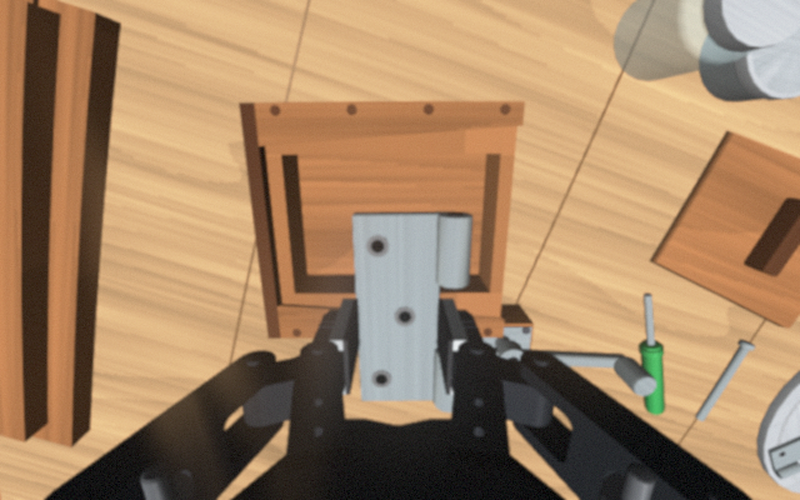

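The box fills (241–524, 104–338), the handle runs right to its knob at (645,380), and the leaf is still held straight. Refitting the box.

```bash
python3 - <<'E'
from h import *
d=load('w3'); c=lambda L:np.array(L)/1.25
b,r=fit(d,c([(241,104),(524,103),(502,335),(270,338)]),[(118,-104,74),(-105,-104,74),(-105,104,74),(118,104,74)],[.536,.31,1.89])
print('box',b,np.degrees(b[2]),r); T=pose(*b)
b2,r=fit(d,c([(241,104),(524,103),(502,335),(270,338),(282,154),(276,290)]),[(118,-104,74),(-105,-104,74),(-105,104,74),(118,104,74),(93,-64,60),(93,64,60)],[.536,.31,1.89]);print(b2,r)
for n,P in dict(i1=(93,-64,60),i2=(-93,-64,60),i3=(93,64,60),rail=(118,-82,60),knob=(-223,124,114),sp=(-113,124,80)).items(): print(n,(proj(d,(T@[*np.array(P)/1000,1])[:3])*1.25).round())
E
```

```text
box [0.5336093  0.31588553 1.89208671] 108.40858271937569 [0.9 0.9 1.7 0.6]
[0.53313465 0.31850492 1.87944341] [ 2.5  0.8  2.5  4.1  1.9 12.5]
i1 [[282. 155.]]
i2 [[501. 154.]]
i3 [[295. 294.]]
rail [[250. 134.]]
knob [[648. 380.]]
sp [[511. 359.]]
```

```bash

python3 -m crank '[[0,-25.5,0,0,0,0,0.3],[0,-25,0,0,0,0,0.3],[0,0,40,0,0,0,0.3],[0,0,40,0,0,0,0.3],[0,0,40,0,0,0,0.3]]' >/dev/null
python3 -m crank '[[0,0,30,0,0,0,0.3],[0,0,25,0,0,0,0.3],[0,0,15,0,0,0,0.3],[0,0,10,0,0,0,0.3],[0,0,5,0,0,0,0.3]]' 
python3 -m crank '[[0,0,2,0,0,0,0.3],[0,0,0,0,0,0,-0.1],[0,0,0,0,0,0,-0.1],[0,0,0,0,0,0,-0.1],[0,0,-20,0,0,0,-0.1]]' 
python3 -m crank '[[0,0,-40,0,0,0,-0.1],[0,0,-40,0,0,0,-0.1],[0,0,-40,0,0,0,-0.1],[0,0,-40,0,0,0,-0.1],[0,0,-20,0,0,0,-0.1]]' >/dev/null
python3 - <<'E'
from h import *
goto([.4138,-.2952,.20],-134.9)
d=load('top1'); crop('top1',330,160,445,265,5,'c3')
E
```

```text
t: 7.75
tcp_pos: [0.519, 0.3604, 0.0201]
tcp_rot: [[0.949, 0.314, 0.0], [0.314, -0.949, -0.0], [0.0, 0.0, -1.0]]
wrist_force: [-0.0, 0.6, -1.8]
opening: 0.0344
grasp_force: 41.0
t: 8.25
tcp_pos: [0.518, 0.36, 0.0366]
tcp_rot: [[0.95, 0.313, -0.003], [0.313, -0.95, -0.002], [-0.003, 0.001, -1.0]]
wrist_force: [0.6, -0.1, 0.0]
opening: 0.0473
grasp_force: 0.0
tcp [0.5195 0.3609 0.2231] shift [-306.   590.    20.9] turn [-0.2 -0.2 63.2] or [   0.2   -0.2 -116.8] j6 1.82 F [-0.9 -0.2  0. ] op 0.0469 t 8.75
```

View pics/c3.png

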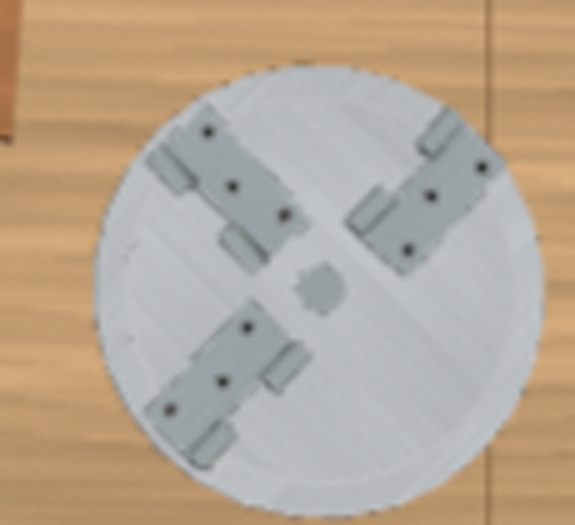

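```bash

python3 -m crank '[[-10,19,0,0,0,0,-0.4],[-18.9,37.1,0,0,0,0,-0.4],[-18.9,37.1,0,0,0,0,-0.4],[-18.9,37.1,0,0,0,0,-0.4],[-18.9,37.1,0,0,0,0,-0.4]]' >/dev/null
python3 -m crank '[[-18.9,37.1,0,0,0,0,-0.4],[-18.9,37.1,0,0,0,0,-0.4],[-18.9,37.1,0,0,0,0,-0.4],[-18.9,37.1,0,0,0,0,-0.4],[-18.9,37.1,0,0,0,0,-0.4]]' >/dev/null
python3 -m crank '[[-18.9,37.1,0,0,0,0,-0.4],[-18.9,37.1,0,0,0,0,-0.4],[-18.9,37.1,0,0,0,0,-0.4],[-18.9,37.1,0,0,0,0,-0.4],[-18.9,37.1,0,0,0,0,-0.4]]' >/dev/null
python3 -m crank '[[-18.9,37.1,0,0,0,8,-0.4],[0,0,0,0,0,8,-0.4],[0,0,0,0,0,8,-0.4],[0,0,0,0,0,8,-0.4],[0,0,0,0,0,8,-0.4]]' >/dev/null
python3 -m crank '[[0,0,0,0,0,8,-0.4],[0,0,0,0,0,8,-0.4],[0,0,0,0,0,7.2,-0.4],[0,0,0,0,0,0,-0.4],[0,0,0,0,0,0,-0.4]]'
python3 - <<'E'
from h import *
goto([.4187,-.2902,.021],-134.9)
E
```

```text
t: 11.25
tcp_pos: [0.4204, -0.2779, 0.2186]
tcp_rot: [[0.71, -0.704, 0.0], [-0.704, -0.71, -0.0], [0.001, -0.0, -1.0]]
wrist_force: [0.5, 0.4, -0.6]
opening: 0.0599
grasp_force: 0.0
tcp [ 0.4204 -0.2779  0.2186] shift [  7.3   9.9 197.7] turn [-0.  -0.   0.2] or [   0.    -0.  -179.8] j6 1.72 F [ 0.5  0.4 -0.6] op 0.0599 t 11.25
```

```bash

python3 -m crank '[[7.3,9.9,20,0,0,0,-0.4],[0,0,40,0,0,0,-0.4],[0,0,40,0,0,0,-0.4],[0,0,35,0,0,0,-0.4],[0,0,25,0,0,0,-0.4]]' >/dev/null
python3 -m crank '[[0,0,15,0,0,0,-0.4],[0,0,11,0,0,0,-0.4],[0,0,7,0,0,0,-0.4],[0,0,3,0,0,0,-0.4],[0,0,0,0,0,0,-0.4]]' 
python3 -m crank '[[0,0,0,0,0,0,0.3],[0,0,0,0,0,0,0.3],[0,0,0,0,0,0,0.3],[0,0,0,0,0,0,0.3],[0,0,0,0,0,0,0.3]]'
python3 -m crank '[[0,0,-20,0,0,0,0.3],[0,0,-40,0,0,0,0.3],[0,0,-40,0,0,0,0.3],[0,0,-40,0,0,0,0.3],[0,0,-40,0,0,0,0.3]]'
python3 - <<'E'
from h import *
snap('wrist','w4');T=pose(.5336,.3159,np.radians(108.4));goto((T@[-.046,0,.22,1])[:3],-71.6)
E
```

```text
t: 12.25
tcp_pos: [0.4188, -0.2903, 0.0227]
tcp_rot: [[0.708, -0.706, 0.0], [-0.706, -0.708, -0.0], [0.001, -0.0, -1.0]]
wrist_force: [-1.1, 0.5, 0.7]
opening: 0.0596
grasp_force: 0.0
t: 12.75
tcp_pos: [0.4189, -0.2904, 0.0234]
tcp_rot: [[0.708, -0.707, 0.001], [-0.707, -0.708, -0.001], [0.001, -0.0, -1.0]]
wrist_force: [-1.6, 2.1, 5.2]
opening: 0.0344
grasp_force: 40.3
t: 13.25
tcp_pos: [0.4183, -0.2899, 0.2044]
tcp_rot: [[0.708, -0.706, 0.001], [-0.706, -0.708, -0.0], [0.001, -0.0, -1.0]]
wrist_force: [0.5, -0.7, -2.2]
opening: 0.034
grasp_force: 41.3
tcp [ 0.4197 -0.291   0.2115] shift [-306.9 -489.3  -10.5] turn [  0.2  -0.5 -63.3] or [ -0.5  -0.2 116.7] j6 1.7 F [1.6 0.5 7.9] op 0.0341 t 13.3
```

```bash

python3 -m crank '[[-11,-17.5,0,0,0,0,0.3],[-22,-35,0,0,0,0,0.3],[-22,-35,0,0,0,0,0.3],[-22,-35,0,0,0,0,0.3],[-22,-35,0,0,0,0,0.3]]' >/dev/null
python3 -m crank '[[-22,-35,0,0,0,0,0.3],[-22,-35,0,0,0,0,0.3],[-22,-35,0,0,0,0,0.3],[-22,-35,0,0,0,0,0.3],[-22,-35,0,0,0,0,0.3]]' >/dev/null
python3 -m crank '[[-22,-35,0,0,0,0,0.3],[-22,-35,0,0,0,0,0.3],[-22,-35,0,0,0,0,0.3],[-22,-35,0,0,0,-7.9,0.3],[0,0,0,0,0,-7.9,0.3]]' >/dev/null
python3 -m crank '[[0,0,0,0,0,-7.9,0.3],[0,0,0,0,0,-7.9,0.3],[0,0,0,0,0,-7.9,0.3],[0,0,0,0,0,-7.9,0.3],[0,0,0,0,0,-7.9,0.3]]' >/dev/null
python3 -m crank '[[0,0,0,0,0,-8,0.3],[0,0,0,0,0,0,0.3],[0,0,0,0,0,0,0.3]]'
python3 - <<'E'
from h import *
T=pose(.5336,.3159,np.radians(108.4));goto((T@[-.046,0,.02,1])[:3],-71.6)
E
```

```text
t: 15.6
tcp_pos: [0.5422, 0.2541, 0.2023]
tcp_rot: [[0.95, 0.311, 0.0], [0.311, -0.95, 0.0], [0.0, -0.0, -1.0]]
wrist_force: [0.7, -0.1, -2.0]
opening: 0.0342
grasp_force: 41.5
tcp [0.5422 0.2541 0.2023] shift [ 11.3 -15.4 182.3] turn [-0.  -0.  -0.3] or [ -0.    0.  179.7] j6 1.65 F [ 0.7 -0.1 -2. ] op 0.0342 t 15.6
```

```bash

python3 -m crank '[[11.3,-15.4,0,0,0,-0.3,0.3],[0,0,40,0,0,0,0.3],[0,0,40,0,0,0,0.3],[0,0,40,0,0,0,0.3],[0,0,25,0,0,0,0.3]]' >/dev/null
python3 -m crank '[[0,0,17,0,0,0,0.3],[0,0,12,0,0,0,0.3],[0,0,6,0,0,0,0.3],[0,0,3,0,0,0,0.3],[0,0,0,0,0,0,0.3]]' 
python3 -m crank '[[0,0,0,0,0,0,-0.1],[0,0,0,0,0,0,-0.1],[0,0,0,0,0,0,-0.1],[0,0,-20,0,0,0,-0.1],[0,0,-40,0,0,0,-0.1]]' 
python3 -m crank '[[0,0,-40,0,0,0,-0.4],[0,0,-40,0,0,0,-0.4],[0,0,-40,0,0,0,-0.4],[0,0,-20,0,0,0,-0.4],[0,0,0,0,0,0,-0.4]]' 
python3 - <<'E'
from h import *
snap('wrist','w5');goto([.5268,-.3018,.021],-47.4)
E
```

```text
t: 16.6
tcp_pos: [0.5484, 0.2725, 0.0199]
tcp_rot: [[0.948, 0.319, 0.001], [0.319, -0.948, 0.0], [0.001, -0.0, -1.0]]
wrist_force: [-0.1, -0.3, -0.6]
opening: 0.0338
grasp_force: 41.5
t: 17.1
tcp_pos: [0.5467, 0.2716, 0.0773]
tcp_rot: [[0.948, 0.32, -0.004], [0.32, -0.948, -0.002], [-0.005, 0.0, -1.0]]
wrist_force: [-0.1, -0.3, -0.4]
opening: 0.0468
grasp_force: 0.0
t: 17.6
tcp_pos: [0.549, 0.2727, 0.2235]
tcp_rot: [[0.947, 0.32, 0.005], [0.32, -0.947, 0.002], [0.006, -0.001, -1.0]]
wrist_force: [-0.3, -1.0, 0.4]
opening: 0.0597
grasp_force: 0.0
tcp [0.5485 0.2725 0.2209] shift [-204.7  537.2  199.2] turn [  0.   -0.2 -24. ] or [ -0.2  -0.  156. ] j6 1.66 F [ 1.2 -0.5 -0.1] op 0.0596 t 17.65
```

View pics/w5.png

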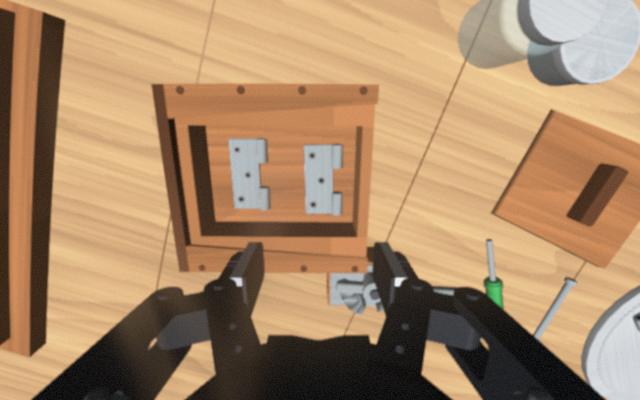

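Both leaves lie flat in the box, at (248,174) and (322,180). Now a numeric check that nothing else moved since top1.

```bash
python3 - <<'E'
from h import *
d=snap('top','top2'); a=cv2.imread('pics/top1.png').astype(int);b=cv2.imread('pics/top2.png').astype(int)
m=(np.abs(a-b).max(2)>40).astype(np.uint8); n,_,st,c=cv2.connectedComponentsWithStats(m)
for i in range(1,n):
    if st[i,4]>6 and c[i][0]>255: print(st[i],c[i].round())
E
```

```text
[369 184   4   4  12] [371. 186.]
[362 189   7   9  23] [365. 192.]
[359 191   5   6   8] [361. 193.]
[375 196   4   3   8] [376. 197.]
[385 201   4   4  14] [387. 202.]
[361 203  11   7  28] [366. 206.]
[388 210   4   4  13] [390. 211.]
[379 215  10   7  26] [384. 218.]
[378 224   3   4  10] [379. 225.]
[381 228   9  11  26] [385. 232.]
[373 235   3   3   9] [374. 236.]
[362 240   4   4  12] [364. 242.]
[366 243   9  11  39] [370. 249.]
[280 351  18  35  98] [290. 367.]
[273 355   3   3   7] [274. 356.]
[299 390   6  10  18] [301. 395.]
```

```bash
python3 - <<'E'
from h import *
a=cv2.imread('pics/top1.png',0);b=cv2.imread('pics/top2.png',0)
for n,(x0,y0,x1,y1) in dict(A=(354,174,398,218),B=(394,174,436,220),lid=(262,126,340,192)).items():
    k=6; A=cv2.resize(a[y0:y1,x0:x1],None,fx=k,fy=k,interpolation=cv2.INTER_CUBIC);B=cv2.resize(b[y0:y1,x0:x1],None,fx=k,fy=k,interpolation=cv2.INTER_CUBIC)
    W=np.eye(2,3,dtype=np.float32); cc,W=cv2.findTransformECC(A,B,W,cv2.MOTION_EUCLIDEAN,(3,200,1e-6),None,5)
    c=np.array([A.shape[1]/2,A.shape[0]/2,1]); print(n,cc,'centre shift px',((W@c-c[:2])/k).round(2),'rot',np.degrees(np.arcsin(W[1,0])).round(2))
E
```

```text
A 0.4385804853970896 centre shift px [-4.36  7.07] rot -24.51
B 0.9637271485211745 centre shift px [0.15 0.17] rot 0.54
lid 0.9994367107667528 centre shift px [-0. -0.] rot 0.0
```

```bash

python3 -m crank '[[-7,19,0,0,0,0,-0.4],[-14.7,37.7,0,0,0,0,-0.4],[-14.7,37.7,0,0,0,0,-0.4],[-14.7,37.7,0,0,0,0,-0.4],[-14.7,37.7,0,0,0,0,-0.4]]' >/dev/null
python3 -m crank '[[-14.7,37.7,0,0,0,0,-0.4],[-14.7,37.7,0,0,0,0,-0.4],[-14.7,37.7,0,0,0,0,-0.4],[-14.7,37.7,0,0,0,0,-0.4],[-14.7,37.7,0,0,0,0,-0.4]]' >/dev/null
python3 -m crank '[[-14.7,37.7,0,0,0,0,-0.4],[-14.7,37.7,0,0,0,0,-0.4],[-14.7,37.7,0,0,0,0,-0.4],[-14.7,37.7,0,0,0,0,-0.4],[-14.7,37.7,0,0,0,0,-0.4]]' >/dev/null
python3 -m crank '[[-14.7,37.7,0,0,0,0,-0.4],[-14.7,37.7,0,0,0,0,-0.4],[0,0,0,0,0,7.8,-0.4],[0,0,0,0,0,7.8,-0.4],[0,0,0,0,0,7.8,-0.4]]' >/dev/null
python3 -m crank '[[0,0,0,0,0,7.8,-0.4],[0,0,0,0,0,7.8,-0.4],[0,0,0,0,0,7.8,-0.4],[0,0,0,0,0,7.8,-0.4],[0,0,0,0,0,7.8,-0.4]]' >/dev/null
python3 -m crank '[[0,0,0,0,0,0,-0.4],[0,0,0,0,0,0,-0.4]]'
python3 - <<'E'
from h import *
snap('wrist','w6');goto([.5174,-.4146,.022],-133.6)
a=cv2.imread('pics/w6.png');cv2.imwrite('pics/w6b.png',cv2.resize(a,(800,500),interpolation=cv2.INTER_CUBIC))
E
```

```text
t: 20.4
tcp_pos: [0.5173, -0.3945, 0.2181]
tcp_rot: [[0.725, -0.689, -0.001], [-0.689, -0.725, 0.001], [-0.002, 0.0, -1.0]]
wrist_force: [0.1, 0.3, 0.5]
opening: 0.0597
grasp_force: 0.0
tcp [ 0.5174 -0.3946  0.2184] shift [ 14.   14.5 196.4] turn [0.  0.1 0.1] or [-1.000e-01  0.000e+00 -1.799e+02] j6 1.64 F [ 0.2  0.4 -0.2] op 0.06 t 20.45
```

View pics/w6b.png

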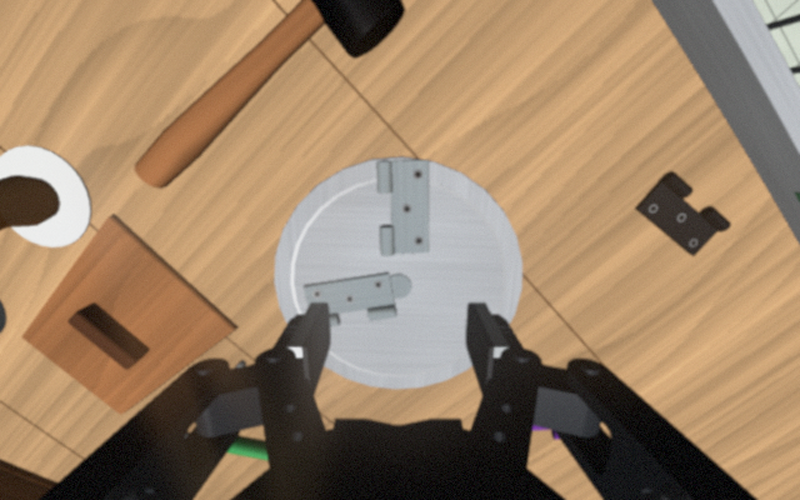

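Leaf B is at (405,207) and upright in view. Leaf A was knocked to about (350,295), with its straight edge from (303,287) to (391,273) and its knuckles below.

```bash
python3 - <<'E'
from h import *
d=load('w6'); c=lambda L:np.array(L)/1.25
print(at(d,*c([398,272]),.022))
leaf(d,c([(430,162),(429,254),(378,205)])); leaf(d,c([(303,287),(391,273),(383,318)]))
for u in [(318,294),(350,299),(378,284)]: print(at(d,*c(u),.028)[:2].round(4))
E
```

```text
[ 0.47777056 -0.35827312  0.022     ]
[ 0.5209 -0.4079] len 0.0895 ydir deg 47.4 width 0.0494
[ 0.489 -0.302] len 0.0922 ydir deg 146.2 width 0.0488
[ 0.5187 -0.2831]
[ 0.492  -0.3031]
[ 0.484 -0.336]
```

```bash

python3 -m crank '[[13.5,14,20,0,0,-0.5,-0.4],[0,0,40,0,0,0,-0.4],[0,0,40,0,0,0,-0.4],[0,0,35,0,0,0,-0.4],[0,0,25,0,0,0,-0.4]]' >/dev/null
python3 -m crank '[[0,0,15,0,0,0,-0.4],[0,0,11,0,0,0,-0.4],[0,0,7,0,0,0,-0.4],[0,0,2.5,0,0,0,-0.4],[0,0,0,0,0,0,-0.4]]' 
python3 -m crank '[[0,0,0,0,0,0,0.3],[0,0,0,0,0,0,0.3],[0,0,0,0,0,0,0.3],[0,0,0,0,0,0,0.3],[0,0,0,0,0,0,0.3]]'
python3 -m crank '[[0,0,-20,0,0,0,0.3],[0,0,-40,0,0,0,0.3],[0,0,-40,0,0,0,0.3],[0,0,-40,0,0,0,0.3],[0,0,-40,0,0,0,0.3]]'
python3 - <<'E'
from h import *
snap('wrist','w7');T=pose(.5336,.3159,np.radians(108.4));goto((T@[.046,0,.22,1])[:3],-71.6)
E
```

```text
t: 21.45
tcp_pos: [0.5179, -0.4143, 0.0244]
tcp_rot: [[0.729, -0.685, 0.001], [-0.685, -0.729, -0.001], [0.001, -0.0, -1.0]]
wrist_force: [-0.4, -0.7, -0.4]
opening: 0.06
grasp_force: 0.0
t: 21.95
tcp_pos: [0.518, -0.4144, 0.0251]
tcp_rot: [[0.728, -0.685, 0.001], [-0.685, -0.728, -0.001], [0.001, -0.0, -1.0]]
wrist_force: [-1.3, 0.9, 5.5]
opening: 0.0339
grasp_force: 39.2
t: 22.45
tcp_pos: [0.5174, -0.4139, 0.2058]
tcp_rot: [[0.728, -0.685, 0.0], [-0.685, -0.728, -0.0], [0.0, -0.0, -1.0]]
wrist_force: [0.0, -0.3, -1.3]
opening: 0.0334
grasp_force: 40.2
tcp [ 0.5187 -0.415   0.2137] shift [-530.3 -564.5  -10.7] turn [  0.2  -0.5 -61.6] or [ -0.5  -0.3 118.4] j6 1.61 F [ 1.  -0.1  6. ] op 0.0338 t 22.5
```

```bash

python3 -m crank '[[-14,-15,0,0,0,0,0.3],[-28,-29.8,0,0,0,0,0.3],[-28,-29.8,0,0,0,0,0.3],[-28,-29.8,0,0,0,0,0.3],[-28,-29.8,0,0,0,0,0.3]]' >/dev/null
python3 -m crank '[[-28,-29.8,0,0,0,0,0.3],[-28,-29.8,0,0,0,0,0.3],[-28,-29.8,0,0,0,0,0.3],[-28,-29.8,0,0,0,0,0.3],[-28,-29.8,0,0,0,0,0.3]]' >/dev/null
python3 -m crank '[[-28,-29.8,0,0,0,0,0.3],[-28,-29.8,0,0,0,0,0.3],[-28,-29.8,0,0,0,0,0.3],[-28,-29.8,0,0,0,0,0.3],[-28,-29.8,0,0,0,0,0.3]]' >/dev/null
python3 -m crank '[[-28,-29.8,0,0,0,0,0.3],[-28,-29.8,0,0,0,0,0.3],[-28,-29.8,0,0,0,0,0.3],[-28,-29.8,0,0,0,0,0.3],[-12.3,-13.1,0,0,0,0,0.3]]' >/dev/null
python3 -m crank '[[0,0,0,0,0,-7.7,0.3],[0,0,0,0,0,-7.7,0.3],[0,0,0,0,0,-7.7,0.3],[0,0,0,0,0,-7.7,0.3],[0,0,0,0,0,-7.7,0.3]]' >/dev/null
python3 -m crank '[[0,0,0,0,0,-7.7,0.3],[0,0,0,0,0,-7.7,0.3],[0,0,0,0,0,-7.7,0.3],[0,0,0,0,0,0,0.3],[0,0,0,0,0,0,0.3]]'
python3 - <<'E'
from h import *
T=pose(.5336,.3159,np.radians(108.4));goto((T@[.046,0,.028,1])[:3],-71.6)
E
```

```text
t: 25.5
tcp_pos: [0.5179, 0.3602, 0.2035]
tcp_rot: [[0.95, 0.311, -0.0], [0.311, -0.95, -0.0], [-0.0, 0.0, -1.0]]
wrist_force: [1.2, -0.4, -2.7]
opening: 0.033
grasp_force: 40.3
tcp [0.5179 0.3602 0.2035] shift [  1.    0.9 175.5] turn [ 0.   0.  -0.3] or [  0.   -0.  179.7] j6 1.82 F [ 1.2 -0.4 -2.7] op 0.033 t 25.5
```

```bash

python3 -m crank '[[1,1,40,0,0,-0.3,0.3],[0,0,40,0,0,0,0.3],[0,0,40,0,0,0,0.3],[0,0,30,0,0,0,0.3],[0,0,15,0,0,0,0.3]]' >/dev/null
python3 -m crank '[[0,0,6,0,0,0,0.3],[0,0,3,0,0,0,0.3],[0,0,1,0,0,0,0.3],[0,0,0,0,0,0,0.3]]' 
python3 -m crank '[[0,0,0,0,0,0,-0.1],[0,0,0,0,0,0,-0.1],[0,0,0,0,0,0,-0.1],[0,0,-20,0,0,0,-0.1],[0,0,-40,0,0,0,-0.1]]' 
python3 -m crank '[[0,0,-40,0,0,0,-0.4],[0,0,-40,0,0,0,-0.4],[0,0,-40,0,0,0,-0.4],[0,0,-15,0,0,0,-0.4],[0,0,0,0,0,0,-0.4]]' 
python3 - <<'E'
from h import *
snap('wrist','w8');d=snap('top','top3');goto([.4948,-.3059,.022],-33.8)
a=cv2.imread('pics/top2.png').astype(int);b=cv2.imread('pics/top3.png').astype(int)
m=(np.abs(a-b).max(2)>40).astype(np.uint8); n,_,st,c=cv2.connectedComponentsWithStats(m)
for i in range(1,n):
    if st[i,4]>6 and c[i][0]>255: print(st[i],c[i].round())
# rough view of the A zone as text-free crops for later
crop('w8',130,60,400,290,2.9,'c8')
E
```

```text
t: 26.4
tcp_pos: [0.52, 0.3601, 0.0301]
tcp_rot: [[0.948, 0.319, 0.001], [0.319, -0.948, 0.001], [0.002, -0.0, -1.0]]
wrist_force: [0.4, 1.4, -2.2]
opening: 0.0336
grasp_force: 40.3
t: 26.9
tcp_pos: [0.5181, 0.3589, 0.0866]
tcp_rot: [[0.948, 0.32, -0.004], [0.32, -0.948, -0.003], [-0.005, 0.001, -1.0]]
wrist_force: [0.9, 0.4, 1.4]
opening: 0.0469
grasp_force: 0.0
t: 27.4
tcp_pos: [0.52, 0.3601, 0.2265]
tcp_rot: [[0.947, 0.32, 0.003], [0.32, -0.948, 0.002], [0.004, -0.001, -1.0]]
wrist_force: [-0.0, -0.2, -0.3]
opening: 0.0596
grasp_force: 0.0
tcp [0.5192 0.3596 0.2226] shift [-235.7  622.7  201. ] turn [ -0.    0.1 -37.6] or [1.000e-01 0.000e+00 1.424e+02] j6 1.81 F [ 0.2 -0.4  0. ] op 0.0594 t 27.5
[414 185   9   7  17] [418. 189.]
[425 192   3   4  10] [426. 194.]
[399 198  11  12  32] [403. 203.]
[415 198   3   3   8] [416. 199.]
[410 208   4   4  11] [411. 210.]
[276 349  11   5  29] [281. 351.]
[270 354   6   4  16] [272. 355.]
[282 354  16  32 114] [290. 369.]
[284 378   4   6   8] [286. 381.]
[298 388  10  12  41] [302. 395.]
```

```bash

python3 -m crank '[[-7,19,0,0,0,0,-0.4],[-14.7,38.9,0,0,0,0,-0.4],[-14.7,38.9,0,0,0,0,-0.4],[-14.7,38.9,0,0,0,0,-0.4],[-14.7,38.9,0,0,0,0,-0.4]]' >/dev/null
python3 -m crank '[[-14.7,38.9,0,0,0,0,-0.4],[-14.7,38.9,0,0,0,0,-0.4],[-14.7,38.9,0,0,0,0,-0.4],[-14.7,38.9,0,0,0,0,-0.4],[-14.7,38.9,0,0,0,0,-0.4]]' >/dev/null
python3 -m crank '[[-14.7,38.9,0,0,0,0,-0.4],[-14.7,38.9,0,0,0,0,-0.4],[-14.7,38.9,0,0,0,0,-0.4],[-14.7,38.9,0,0,0,0,-0.4],[-14.7,38.9,0,0,0,0,-0.4]]' >/dev/null
python3 -m crank '[[-14.7,38.9,0,0,0,0,-0.4],[-8,20,0,0,0,-7.5,-0.4],[0,0,0,0,0,-7.5,-0.4],[0,0,0,0,0,-7.5,-0.4],[0,0,0,0,0,-7.5,-0.4]]' >/dev/null
python3 -m crank '[[0,0,0,0,0,-7.5,-0.4],[0,0,0,0,0,0,-0.4],[0,0,0,0,0,0,-0.4]]'
python3 - <<'E'
from h import *
snap('wrist','w9');goto([.4948,-.3059,.022],-33.8)
E
```

```text
t: 29.8
tcp_pos: [0.4947, -0.3054, 0.2226]
tcp_rot: [[0.561, 0.828, -0.001], [0.828, -0.561, 0.001], [-0.0, -0.002, -1.0]]
wrist_force: [0.4, 0.9, -0.5]
opening: 0.0599
grasp_force: 0.0
tcp [ 0.4948 -0.3054  0.223 ] shift [ -0.4   0.5 201. ] turn [-0.1  0.  -0.3] or [0.000e+00 1.000e-01 1.797e+02] j6 -0.0 F [0.4 0.2 0.3] op 0.06 t 29.85
```

```bash
python3 - <<'E'
from h import *
d=load('w9'); im=cv2.imread('pics/w9.png',0)
bg=cv2.medianBlur(im,15); m=((bg.astype(int)-im)>45).astype(np.uint8)
n,_,st,c=cv2.connectedComponentsWithStats(m)
for i in range(1,n):
    p=at(d,*c[i],.028)[:2]
    if 4<st[i,4]<90 and np.hypot(*(p-[.478,-.355]))<.13: print(st[i],p.round(4))
E
```

```text
[304 140   2  24  37] [ 0.4975 -0.2718]
[324 148   5   5  21] [ 0.5207 -0.2831]
[315 174   5   5  21] [ 0.4938 -0.3034]
[297 189   9   5  20] [ 0.4681 -0.307 ]
[304 195   3  16  22] [ 0.4616 -0.3246]
[324 199   5   5  18] [ 0.4848 -0.3363]
[258 242   5   6  20] [ 0.3799 -0.3372]
[374 242   5   6  26] [ 0.507  -0.4233]
[385 242   4   3   8] [ 0.5199 -0.4297]
```

```bash

python3 -m crank '[[1,1,25,0,0,0,-0.4],[0,0,40,0,0,0,-0.4],[0,0,40,0,0,0,-0.4],[0,0,35,0,0,0,-0.4],[0,0,25,0,0,0,-0.4]]' >/dev/null
python3 -m crank '[[0,0,15,0,0,0,-0.4],[0,0,11,0,0,0,-0.4],[0,0,7,0,0,0,-0.4],[0,0,2,0,0,0,-0.4],[0,0,0,0,0,0,-0.4]]' 
python3 -m crank '[[0,0,0,0,0,0,0.3],[0,0,0,0,0,0,0.3],[0,0,0,0,0,0,0.3],[0,0,0,0,0,0,0.3],[0,0,0,0,0,0,0.3]]'
python3 -m crank '[[0,0,-20,0,0,0,0.3],[0,0,-40,0,0,0,0.3],[0,0,-40,0,0,0,0.3],[0,0,-40,0,0,0,0.3],[0,0,-40,0,0,0,0.3]]'
python3 -m crank '[[0,0,0,0,0,0,0.3],[0,0,0,0,0,0,0.3]]'
python3 - <<'E'
from h import *
T=pose(.5336,.3159,np.radians(108.4));goto((T@[-.046,0,.22,1])[:3],-71.6)
E
```

```text
t: 30.85
tcp_pos: [0.497, -0.3053, 0.0244]
tcp_rot: [[0.557, 0.83, 0.001], [0.83, -0.557, -0.0], [0.0, 0.001, -1.0]]
wrist_force: [1.0, 0.1, 0.1]
opening: 0.0597
grasp_force: 0.0
t: 31.35
tcp_pos: [0.4972, -0.3054, 0.0249]
tcp_rot: [[0.557, 0.83, 0.001], [0.83, -0.557, -0.001], [-0.0, 0.002, -1.0]]
wrist_force: [-0.4, 0.5, 5.9]
opening: 0.0334
grasp_force: 39.3
t: 31.85
tcp_pos: [0.4965, -0.3049, 0.2058]
tcp_rot: [[0.557, 0.83, 0.0], [0.83, -0.557, -0.0], [0.0, 0.0, -1.0]]
wrist_force: [0.5, -1.0, -2.2]
opening: 0.0338
grasp_force: 40.3
t: 32.05
tcp_pos: [0.4969, -0.3052, 0.2044]
tcp_rot: [[0.557, 0.83, 0.001], [0.83, -0.557, -0.001], [0.0, 0.001, -1.0]]
wrist_force: [1.1, 0.9, -3.5]
opening: 0.0335
grasp_force: 40.3
tcp [ 0.4969 -0.3052  0.2044] shift [ 508.1 -279.1  -16. ] turn [ 0.1 -0.  37.7] or [ 0.000e+00  1.000e-01 -1.423e+02] j6 -0.0 F [ 1.1  0.9 -3.5] op 0.0335 t 32.05
```

```bash

python3 -m crank '[[18,-10,0,0,0,0,0.3],[36.3,-20,0,0,0,0,0.3],[36.3,-20,0,0,0,0,0.3],[36.3,-20,0,0,0,0,0.3],[36.3,-20,0,0,0,0,0.3]]' >/dev/null
python3 -m crank '[[36.3,-20,0,0,0,0,0.3],[36.3,-20,0,0,0,0,0.3],[36.3,-20,0,0,0,0,0.3],[36.3,-20,0,0,0,0,0.3],[36.3,-20,0,0,0,0,0.3]]' >/dev/null
python3 -m crank '[[36.3,-20,0,0,0,0,0.3],[36.3,-20,0,0,0,0,0.3],[36.3,-20,0,0,0,0,0.3],[36.3,-20,0,0,0,0,0.3],[18,-10,0,0,0,0,0.3]]' >/dev/null
python3 -m crank '[[0,0,0,0,0,7.5,0.3],[0,0,0,0,0,7.5,0.3],[0,0,0,0,0,7.5,0.3],[0,0,0,0,0,7.5,0.3],[0,0,0,0,0,7.7,0.3]]' >/dev/null
python3 -m crank '[[0,0,0,0,0,0,0.3],[0,0,0,0,0,0,0.3]]'
python3 - <<'E'
from h import *
T=pose(.5336,.3159,np.radians(108.4));goto((T@[-.046,0,.028,1])[:3],-71.6)
d=load('w8');c=lambda P:proj(d,(T@[*np.array(P)/1000,1])[:3]).round()
print([c(P) for P in [(93,-64,60),(-93,-64,60),(93,64,60),(-105,-104,74),(118,-104,74)]])
E
```

```text
t: 34.25
tcp_pos: [0.5468, 0.2725, 0.2025]
tcp_rot: [[0.947, 0.32, -0.002], [0.32, -0.947, -0.001], [-0.002, 0.0, -1.0]]
wrist_force: [0.1, -0.2, -1.3]
opening: 0.0335
grasp_force: 40.3
tcp [0.5468 0.2725 0.2025] shift [  1.5   0.6 174.5] turn [0.  0.1 0.3] or [  -0.2    0.  -179.7] j6 1.67 F [ 0.1 -0.2 -1.3] op 0.0335 t 34.25
[array([[275., 126.]]), array([[448., 127.]]), array([[279., 236.]]), array([[471.,  86.]]), array([[246.,  84.]])]
```

```bash

python3 -m crank '[[1.5,0.6,40,0,0,0,0.3],[0,0,40,0,0,0,0.3],[0,0,40,0,0,0,0.3],[0,0,30,0,0,0,0.3],[0,0,15,0,0,0,0.3]]' >/dev/null
python3 -m crank '[[0,0,6,0,0,0,0.3],[0,0,2.5,0,0,0,0.3],[0,0,0,0,0,0,0.3],[0,0,0,0,0,0,0.3]]' 
python3 -m crank '[[0,0,0,0,0,0,-0.1],[0,0,0,0,0,0,-0.1],[0,0,0,0,0,0,-0.1],[0,0,-20,0,0,0,-0.1],[0,0,-40,0,0,0,-0.1]]' 
python3 -m crank '[[0,0,-40,0,0,0,-0.4],[0,0,-40,0,0,0,-0.4],[0,0,-40,0,0,0,-0.4],[0,0,-15,0,0,0,-0.4],[0,0,0,0,0,0,-0.4]]' 
python3 - <<'E'
from h import *
snap('wrist','w10');d=snap('top','top4');goto([.6426,-.0783,.20],-92.5)
a=cv2.imread('pics/top0.png',0);b=cv2.imread('pics/top4.png',0)
k=6;x0,y0,x1,y1=262,126,340,192;W=np.eye(2,3,dtype=np.float32)
cc,W=cv2.findTransformECC(*[cv2.resize(i[y0:y1,x0:x1],None,fx=k,fy=k) for i in(a,b)],W,cv2.MOTION_EUCLIDEAN,(3,200,1e-6),None,5); print('lid',cc,W)
w=cv2.imread('pics/w10.png')[60:290,130:420];w=cv2.resize(w,None,fx=1.7,fy=1.7,interpolation=cv2.INTER_CUBIC)
t=cv2.imread('pics/top4.png')[115:270,240:450];t=cv2.resize(t,None,fx=1.4,fy=1.4)
o=np.zeros((600,800,3),np.uint8);o[:391,:493]=w;o[:217,500:794]=t;cv2.imwrite('pics/m1.png',o)
E
```

```text
t: 35.15
tcp_pos: [0.5494, 0.2729, 0.0318]
tcp_rot: [[0.948, 0.317, 0.002], [0.317, -0.948, 0.001], [0.002, -0.0, -1.0]]
wrist_force: [0.8, 0.8, -1.1]
opening: 0.0336
grasp_force: 40.3
t: 35.65
tcp_pos: [0.5473, 0.272, 0.0882]
tcp_rot: [[0.949, 0.316, -0.005], [0.316, -0.949, -0.002], [-0.005, 0.0, -1.0]]
wrist_force: [1.7, -0.3, 0.6]
opening: 0.047
grasp_force: 0.0
t: 36.15
tcp_pos: [0.5494, 0.2729, 0.228]
tcp_rot: [[0.949, 0.316, 0.004], [0.316, -0.949, 0.002], [0.004, -0.0, -1.0]]
wrist_force: [-0.1, -0.7, -0.2]
opening: 0.0601
grasp_force: 0.0
tcp [0.5485 0.2725 0.2242] shift [-21.7 362.5  24.2] turn [ 0.   0.1 20.9] or [-1.000e-01  0.000e+00 -1.591e+02] j6 1.67 F [-0.1 -0.2 -1.2] op 0.0596 t 36.25
lid 0.9995374961510569 [[ 1.0000000e+00 -6.5381799e-05  5.7109818e-03]
 [ 6.5381799e-05  1.0000000e+00 -2.8531339e-02]]
```

View pics/m1.png

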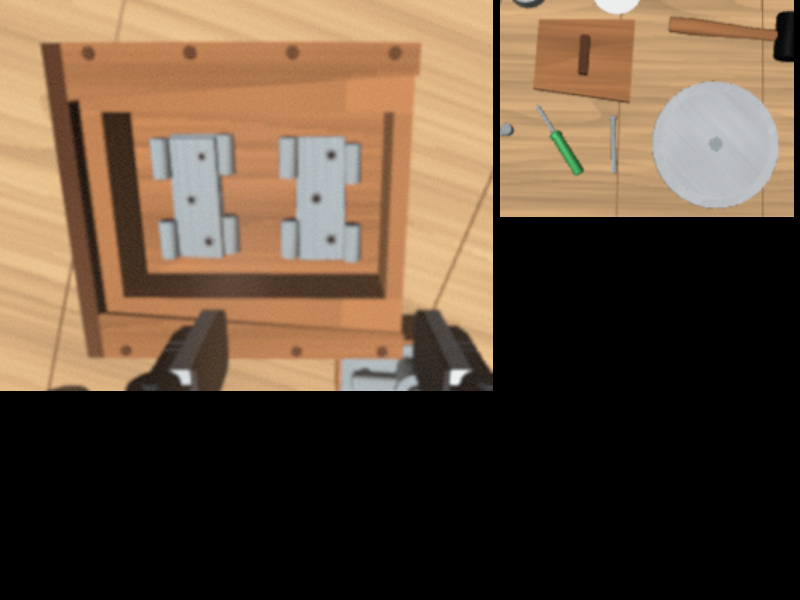

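All four leaves lie flat in two stacks inside the box, at (195,197) and (320,198). The turntable is empty and the lid has not moved. Refining the box and lid fits from stored pictures.

```bash
python3 - <<'E'
from h import *
d=load('w10'); c=lambda L:np.array(L)/1.7+[130,60]
b,r=fit(d,c([(42,43),(420,43),(90,357),(103,113),(393,113)]),[(118,-104,74),(-105,-104,74),(118,104,74),(93,-64,60),(-93,-64,60)],[.5336,.3159,1.892]); print('box',b.round(4),np.degrees(b[2]),r)
d=load('w6'); uv=np.array([(113,216),(237,327),(122,412),(23,337)])/1.25
for P in ([(-100,-86,12),(-100,86,12),(100,72,12),(100,-72,12)],):
    l,r=fit(d,uv,P,[.6426,-.0783,1.5278]); print('lid',l.round(4),np.degrees(l[2]),r)
d=load('w5'); uv=np.array([(553,111),(495,212),(603,267)])
for P in ([(100,-72,12),(100,72,12),(-100,86,12)],):
    l,r=fit(d,uv,P,[.6426,-.0783,1.5278]); print('lid',l.round(4),np.degrees(l[2]),r)
E
```

```text
box [0.5336 0.3159 1.8917] 108.38719329284848 [0.6 0.9 0.6 0.8 0.8]
lid [ 0.6415 -0.0803  1.5231] 87.26930558885626 [1.  1.5 1.1 1.7]
lid [ 0.6442 -0.0729  1.5323] 87.79444022422894 [1.  1.3 0.1]
```

```bash

python3 -m crank '[[-1,20,0,0,0,0,-0.4],[-2.2,38,0,0,0,0,-0.4],[-2.2,38,0,0,0,0,-0.4],[-2.2,38,0,0,0,0,-0.4],[-2.2,38,0,0,0,0,-0.4]]' >/dev/null
python3 -m crank '[[-2.2,38,0,0,0,0,-0.4],[-2.2,38,0,0,0,0,-0.4],[-2.2,38,0,0,0,0,-0.4],[-2.2,38,0,0,0,0,-0.4],[-2.2,38,0,0,0,0,-0.4]]' >/dev/null
python3 -m crank '[[0,0,0,0,0,7,-0.4],[0,0,0,0,0,7,-0.4],[0,0,0,0,0,6.9,-0.4],[0,0,0,0,0,0,-0.4],[0,0,0,0,0,0,-0.4]]'
python3 - <<'E'
from h import *
snap('wrist','w11');goto([.642,-.079,.1],-92.5)
a=cv2.imread('pics/w11.png')[30:340,120:520];cv2.imwrite('pics/m2.png',cv2.resize(a,None,fx=1.9,fy=1.9,interpolation=cv2.INTER_CUBIC))
E
```

```text
t: 37.75
tcp_pos: [0.6432, -0.0773, 0.2238]
tcp_rot: [[0.999, -0.039, -0.002], [-0.039, -0.999, 0.0], [-0.002, -0.0, -1.0]]
wrist_force: [-0.3, -0.3, 0.7]
opening: 0.0595
grasp_force: 0.0
tcp [ 0.6433 -0.0773  0.2242] shift [ -1.1   1.8 124.2] turn [-0.   0.1  0.3] or [-1.000e-01 -0.000e+00 -1.797e+02] j6 1.45 F [ 0.2  0.2 -0.5] op 0.0596 t 37.8
```

View pics/m2.png

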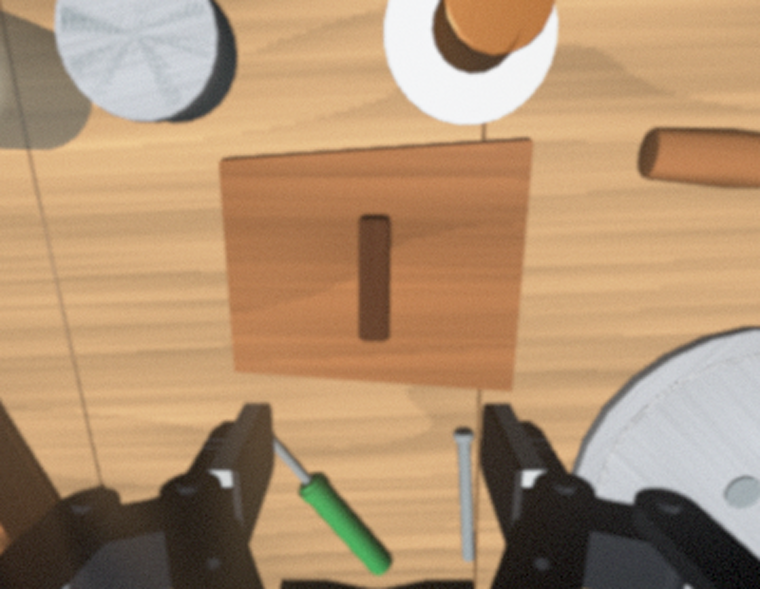

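The lid's top face has corners (221,160), (531,140), (512,389) and (235,371), with the bar at (375,278).

```bash
python3 - <<'E'
from h import *
d=load('w11'); c=lambda L:np.array(L)/1.9+[120,30]
A=[(531,141),(512,389),(235,371),(221,161)];PA=[(-100,-86,12),(-100,86,12),(100,72,12),(100,-72,12)]
B=[(360,216),(390,216),(389,340),(359,339)];PB=[(10,-40,38),(-10,-40,38),(-10,40,38),(10,40,38)]
for u,p in((A,PA),(B,PB),(A+B,PA+PB)):
    l,r=fit(d,c(u),p,[.642,-.079,1.5278]); print('lid',l.round(4),np.degrees(l[2]).round(2),r)
goto([*l[:2],.016],np.degrees(l[2])-180)
E
```

```text
lid [ 0.6438 -0.0765  1.5273] 87.51 [1.2 0.5 0.1 1.2]
lid [ 0.6446 -0.0764  1.5231] 87.27 [0.7 0.8 0.2 0.5]
lid [ 0.6442 -0.0764  1.5268] 87.48 [1.2 0.3 0.4 1.2 0.8 0.7 0.4 0.8]
tcp [ 0.6433 -0.0773  0.2242] shift [  1.2  -0.8 208.2] turn [-0.   0.1  0.3] or [-1.000e-01 -0.000e+00 -1.797e+02] j6 1.45 F [ 0.2  0.2 -0.5] op 0.0596 t 37.8
```

```bash

python3 -m crank '[[1.2,-0.8,40,0,0,0.3,-0.3],[0,0,40,0,0,0,-0.3],[0,0,40,0,0,0,-0.3],[0,0,35,0,0,0,-0.3],[0,0,25,0,0,0,-0.3]]' 60 >/dev/null
python3 -m crank '[[0,0,15,0,0,0,-0.3],[0,0,8,0,0,0,-0.3],[0,0,3,0,0,0,-0.3],[0,0,0,0,0,0,-0.3],[0,0,0,0,0,0,-0.3]]' 
python3 -m crank '[[0,0,0,0,0,0,0.9],[0,0,0,0,0,0,0.9],[0,0,0,0,0,0,0.9],[0,0,0,0,0,0,0.9],[0,0,0,0,0,0,0.9]]'
python3 -m crank '[[0,0,0,0,0,0,0.9],[0,0,0,0,0,0,0.9]]'
python3 - <<'E'
from h import *
goto([.6442,-.0764,.016],-92.5)
E
```

```text
t: 38.8
tcp_pos: [0.6454, -0.0767, 0.0206]
tcp_rot: [[0.999, -0.048, 0.002], [-0.048, -0.999, -0.0], [0.002, 0.0, -1.0]]
wrist_force: [0.3, -0.1, -0.1]
opening: 0.0558
grasp_force: 0.0
t: 39.3
tcp_pos: [0.6451, -0.0767, 0.0201]
tcp_rot: [[0.999, -0.048, 0.001], [-0.048, -0.999, -0.0], [0.001, 0.0, -1.0]]
wrist_force: [-1.9, -0.3, 5.6]
opening: 0.0189
grasp_force: 60.3
t: 39.5
tcp_pos: [0.6452, -0.0767, 0.0201]
tcp_rot: [[0.999, -0.048, 0.001], [-0.048, -0.999, -0.0], [0.001, 0.0, -1.0]]
wrist_force: [-1.3, 1.2, 6.0]
opening: 0.0186
grasp_force: 60.3
tcp [ 0.6452 -0.0767  0.0201] shift [-1.  -0.2  4.1] turn [ 0.  -0.1 -0.2] or [-1.000e-01 -0.000e+00  1.798e+02] j6 1.46 F [-1.3  1.2  6. ] op 0.0186 t 39.5
```

```bash

python3 -m crank '[[0,0,-15,0,0,0,0.9],[0,0,-40,0,0,0,0.9],[0,0,-40,0,0,0,0.9],[0,0,-40,0,0,0,0.9],[0,0,-40,0,0,0,0.9]]'
python3 -m crank '[[0,0,0,0,0,0,0.9],[0,0,0,0,0,0,0.9]]'
python3 - <<'E'
from h import *
T=pose(.5336,.3159,np.radians(108.39));goto((T@[-.09,-.001,.19,1])[:3],-71.61)
E
```

```text
t: 40.0
tcp_pos: [0.6443, -0.0766, 0.1967]
tcp_rot: [[0.999, -0.048, 0.0], [-0.048, -0.999, 0.0], [0.0, -0.0, -1.0]]
wrist_force: [1.0, 1.0, -2.3]
opening: 0.0185
grasp_force: 59.1
t: 40.2
tcp_pos: [0.6448, -0.0766, 0.1954]
tcp_rot: [[0.999, -0.048, 0.001], [-0.048, -0.999, -0.0], [0.001, 0.0, -1.0]]
wrist_force: [-0.9, 0.7, -4.1]
opening: 0.019
grasp_force: 59.3
tcp [ 0.6448 -0.0766  0.1954] shift [ -96.6 -303.2    5.2] turn [  0.   -0.1 -21.1] or [-1.000e-01 -0.000e+00  1.589e+02] j6 1.46 F [-0.9  0.7 -4.1] op 0.019 t 40.2
```

```bash

python3 -m crank '[[-6,-19,0,0,0,0,0.9],[-12,-37.9,0,0,0,0,0.9],[-12,-37.9,0,0,0,0,0.9],[-12,-37.9,0,0,0,0,0.9],[-12,-37.9,0,0,0,0,0.9]]'>/dev/null
python3 -m crank '[[-12,-37.9,0,0,0,0,0.9],[-12,-37.9,0,0,0,0,0.9],[-12,-37.9,0,0,0,0,0.9],[-6,-18.9,0,0,0,0,0.9],[0,0,0,0,0,-7,0.9]]'>/dev/null
python3 -m crank '[[0,0,0,0,0,-7,0.9],[0,0,0,0,0,-7.1,0.9],[0,0,0,0,0,0,0.9],[0,0,0,0,0,0,0.9]]'
python3 - <<'E'
from h import *
snap('wrist','w12')
T=pose(.5336,.3159,np.radians(108.39));goto((T@[-.09,-.001,.083,1])[:3],-71.61)
E
```

```text
t: 41.6
tcp_pos: [0.5628, 0.231, 0.1932]
tcp_rot: [[0.95, 0.311, -0.002], [0.311, -0.95, -0.001], [-0.002, -0.0, -1.0]]
wrist_force: [-0.6, 0.6, -3.3]
opening: 0.0188
grasp_force: 59.3
tcp [0.563  0.2309 0.1934] shift [1.000e-01 1.000e-01 1.104e+02] turn [ 0.   0.1 -0.2] or [ 1.000e-01 -0.000e+00  1.798e+02] j6 1.6 F [ 0.6  0.4 -3.3] op 0.0191 t 41.65
```

```bash

python3 -m crank '[[0,0,25,0,0,-0.2,0.9],[0,0,35,0,0,0,0.9],[0,0,25,0,0,0,0.9],[0,0,12,0,0,0,0.9],[0,0,6,0,0,0,0.9]]'
python3 -m crank '[[0,0,3,0,0,0,0.9],[0,0,2,0,0,0,0.9],[0,0,0,0,0,0,0.9]]'
python3 -m crank '[[0,0,2,0,0,0,0.9],[0,0,1.5,0,0,0,0.9],[0,0,0,0,0,0,0.9]]'
python3 - <<'E'
from h import *
T=pose(.5336,.3159,np.radians(108.39));goto((T@[-.09,-.001,.0801,1])[:3],-71.61)
E
```

```text
t: 42.15
tcp_pos: [0.5631, 0.2307, 0.0903]
tcp_rot: [[0.949, 0.317, -0.001], [0.317, -0.949, -0.0], [-0.001, 0.0, -1.0]]
wrist_force: [-0.2, 0.5, -2.0]
opening: 0.0186
grasp_force: 59.3
t: 42.45
tcp_pos: [0.5638, 0.231, 0.0872]
tcp_rot: [[0.948, 0.318, 0.001], [0.318, -0.948, 0.0], [0.001, -0.0, -1.0]]
wrist_force: [-0.8, 0.1, -3.4]
opening: 0.0186
grasp_force: 59.2
t: 42.75
tcp_pos: [0.5634, 0.2308, 0.0827]
tcp_rot: [[0.948, 0.318, -0.0], [0.318, -0.948, -0.0], [-0.0, -0.0, -1.0]]
wrist_force: [-1.0, 0.2, -3.8]
opening: 0.0187
grasp_force: 59.2
tcp [0.5634 0.2308 0.0827] shift [-0.4 -0.1  2.6] turn [-0.   0.   0.2] or [  -0.    -0.  -179.8] j6 1.59 F [-1.   0.2 -3.8] op 0.0187 t 42.75
```

```bash

python3 -m crank '[[-0.4,0,1.5,0,0,0.2,0.9],[0,0,1,0,0,0,0.9],[0,0,0,0,0,0,0.9]]'
python3 -m crank '[[0,-10,0,0,0,0,0.9],[0,-15,0,0,0,0,0.9],[0,-15,0,0,0,0,0.9],[0,-5,0,0,0,0,0.9],[0,0,0,0,0,0,0.9]]'
python3 - <<'E'
from h import *
T=pose(.5336,.3159,np.radians(108.39));goto((T@[0,-.001,.0801,1])[:3],-71.61)
E
```

```text
t: 43.05
tcp_pos: [0.563, 0.2307, 0.0802]
tcp_rot: [[0.949, 0.315, -0.0], [0.315, -0.949, -0.0], [-0.0, 0.0, -1.0]]
wrist_force: [-0.3, 0.3, -2.5]
opening: 0.0189
grasp_force: 59.4
t: 43.55
tcp_pos: [0.5484, 0.2746, 0.0803]
tcp_rot: [[0.949, 0.316, -0.0], [0.316, -0.949, 0.0], [-0.0, -0.0, -1.0]]
wrist_force: [0.2, -0.0, -2.9]
opening: 0.0186
grasp_force: 59.3
tcp [0.5484 0.2746 0.0803] shift [  0.  -43.9   0.2] turn [-0.   0.   0.1] or [  -0.    -0.  -179.9] j6 1.67 F [ 0.2 -0.  -2.9] op 0.0186 t 43.55
```

Sliding smoothly. Continuing in smaller steps and watching the force.

```bash

python3 -m crank '[[0,-10,0,0,0,0,0.9],[0,-10,0,0,0,0,0.9],[0,-6,0,0,0,0,0.9],[0,-4,0,0,0,0,0.9],[0,0,0,0,0,0,0.9]]' | grep -E 'pos|force'
python3 -m crank '[[0,-3,0,0,0,0,0.9],[0,-2,0,0,0,0,0.9],[0,-2,0,0,0,0,0.9],[0,-1,0,0,0,0,0.9],[0,0,0,0,0,0,0.9]]'| grep -E 'pos|force'
python3 - <<'E'
from h import *
T=pose(.5336,.3159,np.radians(108.39));goto((T@[0,-.001,.0801,1])[:3],-71.61)
E
```

```text
tcp_pos: [0.5394, 0.3024, 0.0803]
wrist_force: [-0.1, 0.3, -4.0]
grasp_force: 59.3
tcp_pos: [0.5374, 0.3094, 0.0805]
wrist_force: [5.5, -0.8, -2.9]
grasp_force: 59.3
tcp [0.5374 0.3094 0.0805] shift [-0.6 -7.4  0.4] turn [ 0.  -0.1 -0.1] or [-1.000e-01 -0.000e+00  1.799e+02] j6 1.73 F [ 5.5 -0.8 -2.9] op 0.0186 t 44.55
```

```bash

python3 -m crank '[[0.7,-1,0,0,0,0,0.9],[0,-1,0,0,0,0,0.9],[0,-1,0,0,0,0,0.9],[0,0,0,0,0,0,0.9]]' | grep -E 'pos|force'
python3 -m crank '[[0,-1,0,0,0,0,0.9],[0,-1,0,0,0,0,0.9],[0,0,0,0,0,0,0.9]]'| grep -E 'pos|force'
python3 -m crank '[[0,-1,0,0,0,0,0.9],[0,-1,0,0,0,0,0.9],[0,0,0,0,0,0,0.9]]'| grep -E 'pos|force'
python3 - <<'E'
from h import *
T=pose(.5336,.3159,np.radians(108.39));goto((T@[0,-.001,.0801,1])[:3],-71.61)
E
```

```text
tcp_pos: [0.5367, 0.3127, 0.0803]
wrist_force: [2.7, 0.9, -3.7]
grasp_force: 59.3
tcp_pos: [0.5362, 0.3145, 0.0804]
wrist_force: [4.9, -1.0, -3.3]
grasp_force: 59.3
tcp_pos: [0.5357, 0.3161, 0.0804]
wrist_force: [5.7, -1.5, -3.1]
grasp_force: 59.4
tcp [0.5357 0.3161 0.0804] shift [-1.1 -0.5  0.3] turn [ 0. -0. -0.] or [-1.0e-01 -1.0e-01  1.8e+02] j6 1.74 F [ 5.7 -1.5 -3.1] op 0.0184 t 45.55
```

```bash

for i in 1; do :; done
python3 -m crank '[[0.8,-1,0,0,0,0,0.9],[0,-1,0,0,0,0,0.9],[0,0,0,0,0,0,0.9]]' | grep -E 'pos|force'
python3 -m crank '[[0,-1,0,0,0,0,0.9],[0,-1,0,0,0,0,0.9],[0,0,0,0,0,0,0.9]]'| grep -E 'pos|force'
python3 - <<'E'
from h import *
T=pose(.5336,.3159,np.radians(108.39));goto((T@[0,-.001,.0801,1])[:3],-71.61)
E
```

```text
tcp_pos: [0.5354, 0.3177, 0.0801]
wrist_force: [2.0, -10.1, -1.7]
grasp_force: 59.6
tcp_pos: [0.5353, 0.3178, 0.0801]
wrist_force: [6.3, -24.4, 0.8]
grasp_force: 60.1
tcp [0.5353 0.3178 0.0801] shift [-1.3  1.3 -0. ] turn [ 0.3  0.1 -0.1] or [ 1.000e-01 -4.000e-01  1.799e+02] j6 1.75 F [  6.3 -24.4   0.8] op 0.0183 t 46.15
```

The lid wedged at 25 N of push and stopped. Releasing and retreating.

```bash

python3 -m crank '[[-0.3,1.8,0,0,0,0,0.9],[0,0,0,0,0,0,0.4],[0,0,0,0,0,0,0.2],[0,0,0,0,0,0,0.2],[0,0,-10,0,0,0,0.2]]' | grep -E 'pos|force'
python3 -m crank '[[0,0,-30,0,0,0,-0.3],[0,0,-40,0,0,0,-0.3],[0,0,-40,0,0,0,-0.3],[0,0,-20,0,0,0,-0.3],[0,0,0,0,0,0,-0.3]]'| grep -E 'pos|force'
python3 - <<'E'
from h import *
T=pose(.5336,.3159,np.radians(108.39)); K=(T@[-.223,.124,.15,1])[:3]; print('knob',K,(T@[-.113,.124,0,1])[:3]); snap('wrist','w13'); snap('top','top5'); goto(K,-71.61)
E
```

```text
tcp_pos: [0.5345, 0.3186, 0.0896]
wrist_force: [0.9, -0.4, -1.0]
grasp_force: 0.0
tcp_pos: [0.5359, 0.3192, 0.2251]
wrist_force: [0.8, -0.4, -0.5]
grasp_force: 0.0
knob [0.48628535 0.06516842 0.15      ] [0.45158217 0.16955084 0.        ]
tcp [0.5351 0.3187 0.2207] shift [-126.2  225.3   70.6] turn [-0. -0. -0.] or [-1.0e-01  0.0e+00  1.8e+02] j6 1.75 F [-0.5  0.6 -0.8] op 0.0551 t 47.25
```

```bash

python3 -m crank '[[-9,16,0,0,0,0,-0.06],[-18,32.2,0,0,0,0,-0.06],[-18,32.2,0,0,0,0,-0.06],[-18,32.2,0,0,0,0,-0.06],[-18,32.2,0,0,0,0,-0.06]]'>/dev/null
python3 -m crank '[[-18,32.2,0,0,0,0,-0.06],[-18,32.2,0,0,0,0,-0.06],[-9,16,0,0,0,-8,-0.06],[0,0,0,0,0,-8.2,-0.06],[0,0,0,0,0,-8.2,-0.06]]'>/dev/null
python3 -m crank '[[0,0,0,0,0,-8.2,-0.06],[0,0,0,0,0,-8.2,-0.06],[0,0,0,0,0,-8.2,-0.06],[0,0,0,0,0,-8.2,-0.06],[0,0,0,0,0,-8.2,-0.06]]'>/dev/null
python3 -m crank '[[0,0,0,0,0,-8.2,-0.06],[0,0,0,0,0,-8.2,-0.06],[0,0,0,0,0,-8.2,-0.06],[0,0,0,0,0,0,-0.06],[0,0,0,0,0,0,-0.06]]'
python3 - <<'E'
from h import *
T=pose(.5336,.3159,np.radians(108.39)); K=(T@[-.223,.124,.092,1])[:3]; d=snap('wrist','w14'); goto(K,18.39)
S=T@np.array([-.113,.124,0,1])
g=lambda P:proj(d,(T@[*np.array(P)/1000,1])[:3]).round()
print('knob px',g((-223,124,114)),'lid tail',g((-100,-86,72)),g((-100,86,72)),'bar',g((0,0,98)))
im=cv2.imread('pics/w14.png'); hsv=cv2.cvtColor(im,cv2.COLOR_BGR2HSV)
u,v=g((-223,124,114))[0].astype(int); m=((hsv[...,1]<70)&(hsv[...,2]>90)).astype(np.uint8)
n,_,st,c=cv2.connectedComponentsWithStats(m)
print([(st[i].tolist(),c[i].round()) for i in range(1,n) if st[i,4]>150])
E
```

```text
t: 49.25
tcp_pos: [0.486, 0.0648, 0.2195]
tcp_rot: [[-0.31, 0.951, -0.001], [0.951, 0.31, -0.0], [0.0, -0.001, -1.0]]
wrist_force: [0.3, -0.4, -0.1]
opening: 0.0455
grasp_force: 0.0
tcp [0.4861 0.0649 0.2198] shift [  0.2   0.3 127.8] turn [-0.  -0.  -0.3] or [-0.000e+00  1.000e-01  1.797e+02] j6 -0.24 F [-0.1 -0.6  1.4] op 0.0454 t 49.3
knob px [[319. 198.]] lid tail [[537.  62.]] [[359.  61.]] bar [[477. -83.]]
[([276, 21, 64, 187, 6253], array([308.,  85.])), ([0, 23, 43, 69, 489], array([23., 53.])), ([39, 147, 14, 26, 168], array([ 47., 160.])), ([510, 162, 130, 88, 7582], array([579., 203.])), ([0, 187, 37, 24, 295], array([ 19., 199.])), ([298, 218, 48, 18, 311], array([321., 226.])), ([490, 224, 84, 75, 3786], array([537., 264.])), ([249, 240, 24, 44, 473], array([260., 261.])), ([365, 240, 23, 43, 406], array([376., 261.])), ([270, 299, 30, 15, 224], array([286., 305.])), ([166, 337, 58, 63, 1462], array([200., 371.])), ([425, 346, 28, 31, 377], array([436., 363.]))]
```

```bash
python3 - <<'E'
from h import *
d=load('w14');im=cv2.imread('pics/w14.png'); hsv=cv2.cvtColor(im,cv2.COLOR_BGR2HSV);m=((hsv[...,1]<70)&(hsv[...,2]>90)).astype(np.uint8)
n,lab,st,c=cv2.connectedComponentsWithStats(m)
for v in range(130,240,6):
    x=np.where(m[v,270:370])[0]+270; print(v,(x.min(),x.max(),len(x)) if len(x) else None)
E
```

```text
130 (np.int64(310), np.int64(321), 12)
136 (np.int64(310), np.int64(321), 12)
142 (np.int64(309), np.int64(320), 12)
148 (np.int64(309), np.int64(320), 12)
154 (np.int64(309), np.int64(320), 12)
160 (np.int64(308), np.int64(319), 12)
166 (np.int64(308), np.int64(319), 12)
172 (np.int64(308), np.int64(318), 11)
178 (np.int64(307), np.int64(318), 12)
184 (np.int64(304), np.int64(320), 17)
190 (np.int64(302), np.int64(322), 21)
196 (np.int64(301), np.int64(323), 23)
202 (np.int64(303), np.int64(321), 19)
208 None
214 None
220 (np.int64(333), np.int64(345), 13)
226 (np.int64(310), np.int64(334), 25)
232 (np.int64(298), np.int64(312), 15)
238 None
```

```bash
python3 - <<'E'
from h import *
d=load('w14'); p=at(d,312,194.5,.114); print(p, 'bar near hub', at(d,315.5,133,.08))
T=pose(.5336,.3159,np.radians(108.39)); q=(np.linalg.inv(T)@[*p,1])[:3]; print('knob in box',q.round(4),'turn',np.arctan2(-(q[1]-.124),-(q[0]+.113)))
goto([p[0],p[1],.094],18.39)
E
```

```text
[0.47918456 0.06642543 0.114     ] bar near hub [0.46552049 0.11786643 0.08      ]
knob in box [-0.2196  0.1303  0.114 ] turn -0.0594379923860425
tcp [0.4861 0.0649 0.2198] shift [  3.6  -6.  125.8] turn [-0.  -0.  -0.3] or [-0.000e+00  1.000e-01  1.797e+02] j6 -0.24 F [-0.1 -0.6  1.4] op 0.0454 t 49.3
```

```bash

python3 -m crank '[[3.6,-6,0,0,0,-0.3,-0.06],[0,0,35,0,0,0,-0.06],[0,0,35,0,0,0,-0.06],[0,0,25,0,0,0,-0.06],[0,0,15,0,0,0,-0.06]]' 20|grep -E 'pos|force'
python3 -m crank '[[0,0,10,0,0,0,-0.06],[0,0,6,0,0,0,-0.06],[0,0,0,0,0,0,-0.06],[0,0,0,0,0,0,0.7],[0,0,0,0,0,0,0.7]]'|grep -E 'pos|force'
python3 -m crank '[[0,0,0,0,0,0,0.7],[0,0,0,0,0,0,0.7],[0,0,0,0,0,0,0.7],[0,0,0,0,0,0,0.7]]'
python3 - <<'E'
from h import *
goto([.479,.0664,.094],18.39)
E
```

```text
tcp_pos: [0.4785, 0.0667, 0.1082]
wrist_force: [-0.4, -0.5, -0.8]
grasp_force: 0.0
tcp_pos: [0.48, 0.0666, 0.0952]
wrist_force: [1.1, -0.4, -0.2]
grasp_force: 20.8
t: 50.7
tcp_pos: [0.4799, 0.0666, 0.0946]
tcp_rot: [[-0.32, 0.948, 0.001], [0.948, 0.32, -0.0], [-0.0, 0.001, -1.0]]
wrist_force: [3.3, -3.3, 1.8]
opening: 0.0211
grasp_force: 21.0
tcp [0.4799 0.0666 0.0946] shift [ 0.2 -0.9  0.6] turn [0.  0.  0.3] or [-0.000e+00  1.000e-01 -1.797e+02] j6 -0.24 F [ 3.3 -3.3  1.8] op 0.0211 t 50.7
```

```bash

python3 -m crank '[[0,0,0,0,0,3,0.3],[0,0,0,0,0,0,0.3],[0.1,4,0,0,0,-2,0.3],[0.27,7.67,0,0,0,-4,0.3],[0.27,7.67,0,0,0,-4,0.3]]'|grep -E 'pos|force|open'
python3 -m crank '[[0.27,7.67,0,0,0,-4,0.3],[0.27,7.67,0,0,0,-4,0.3],[0.27,7.67,0,0,0,-4,0.3],[0.27,7.67,0,0,0,-4,0.3],[0.27,7.67,0,0,0,-4,0.3]]'|grep -E 'pos|force|open'
python3 - <<'E'
from h import *
s=sense();p=s['tcp_pos'][:2]-[.4512,.171];R=s['tcp_rot'];print('r',np.hypot(*p),'turn',np.degrees(np.arctan2(p[1],p[0]))+71.61,'tooly',np.degrees(np.arctan2(R[1,1],R[0,1]))-18.39,'F tool',R.T@s['wrist_force'])
E
```

```text
tcp_pos: [0.4972, 0.0734, 0.0939]
wrist_force: [-3.9, -3.2, 1.1]
opening: 0.0298
grasp_force: 2.5
tcp_pos: [0.528, 0.0951, 0.0936]
wrist_force: [-11.2, -12.4, 0.7]
opening: 0.0298
grasp_force: 8.7
r 0.10794044997152354 turn 26.953343562954885 tooly 27.493902909928472 F tool [ -0.52538881 -16.70194864  -0.63362254]
```

```bash

python3 -m crank '[[0.27,7.67,0,0,0,-4,0.3],[0.27,7.67,0,0,0,-4,0.3],[0.27,7.67,0,0,0,-4,0.3],[0.27,7.67,0,0,0,-4,0.3],[0.27,7.67,0,0,0,-4,0.3]]' 50|grep -E 'pos|force|open'
python3 -m crank '[[0.27,7.67,0,0,0,-4,0.3],[0.27,7.67,0,0,0,-4,0.3],[0.27,7.67,0,0,0,-4,0.3],[0.27,7.67,0,0,0,-4,0.3],[0.27,7.67,0,0,0,-4,0.3]]'|grep -E 'pos|force|open'
python3 - <<'E'
from h import *
s=sense();p=s['tcp_pos'][:2]-[.4512,.171];R=s['tcp_rot'];print('r',np.hypot(*p),'turn',np.degrees(np.arctan2(p[1],p[0]))+71.61,'tooly',np.degrees(np.arctan2(R[1,1],R[0,1]))-18.39,'F tool',R.T@s['wrist_force'])
E
```

```text
tcp_pos: [0.5491, 0.1254, 0.0932]
wrist_force: [-13.9, -25.9, 1.8]
opening: 0.0297
grasp_force: 14.8
tcp_pos: [0.5596, 0.1632, 0.0937]
wrist_force: [1.3, -7.8, -0.1]
opening: 0.0299
grasp_force: 4.0
r 0.1087067172505918 turn 67.49739883203054 tooly 67.4579106174319 F tool [-1.84958488 -7.71389537  0.10404644]
```

```bash

python3 -m crank '[[0.27,7.67,0,0,0,-4,0.3],[0.27,7.67,0,0,0,-4,0.3],[0.27,7.67,0,0,0,-4,0.3],[0.27,7.67,0,0,0,-4,0.3],[0.07,3.8,0,0,0,-2,0.3]]'|grep -E 'pos|force|open'
python3 -m crank '[[0.07,3.8,0,0,0,-2,0.3],[0.07,3.8,0,0,0,-2,0.3],[0,0,0,0,0,0,0.3]]'|grep -E 'pos|force|open'
cat > st.py <<'E'
from h import *
s=sense();p=s['tcp_pos'][:2]-[.4512,.171];R=s['tcp_rot'];print('r',np.hypot(*p),'turn',np.degrees(np.arctan2(p[1],p[0]))+71.61,'tooly',np.degrees(np.arctan2(R[1,1],R[0,1]))-18.39,'F tool',R.T@s['wrist_force'],s['opening'],s['t'])
E
python3 st.py
```

```text
tcp_pos: [0.5567, 0.1988, 0.0941]
wrist_force: [-0.3, -2.3, 1.4]
opening: 0.0299
grasp_force: 1.3
tcp_pos: [0.5547, 0.2063, 0.0942]
wrist_force: [0.4, 0.0, 0.0]
opening: 0.03
grasp_force: 0.0
r 0.10937753184180414 turn 90.41426278907242 tooly 89.34618480226057 F tool [-0.41349651 -0.12406438 -0.03963612] 0.029950306834912427 53.5
```

```bash

python3 -m crank '[[0.05,2.5,0,0,0,-1.3,0.3],[0,0,0,0,0,0,0.3],[0,0,0,0,0,0,0.3]]'|grep -E 'force';python3 st.py
python3 -m crank '[[0.05,2,0,0,0,-1,0.3],[0,0,0,0,0,0,0.3],[0,0,0,0,0,0,0.3]]'|grep -E 'force'; python3 st.py
python3 -m crank '[[0.05,2,0,0,0,-1,0.3],[0,0,0,0,0,0,0.3],[0,0,0,0,0,0,0.3]]'|grep -E 'force'; python3 st.py
```

```text
wrist_force: [0.6, -0.3, 0.3]
grasp_force: 0.0
r 0.10950592268216848 turn 91.56963743782295 tooly 90.54528873378639 F tool [-0.44368591 -0.41725718 -0.31083526] 0.029792800336503993 53.8
wrist_force: [0.2, -0.9, -0.0]
grasp_force: 0.6
r 0.10949420236599831 turn 92.57229089180656 tooly 91.55779446008813 F tool [ 0.06245611 -0.88556391  0.02422631] 0.029640651658902843 54.1
wrist_force: [1.1, -6.9, 0.5]
grasp_force: 3.4
r 0.10940699041537845 turn 93.33065704462149 tooly 92.58789068703543 F tool [ 1.44244296 -6.80035404 -0.47840718] 0.029564333373478347 54.4
```

```bash

python3 -m crank '[[0,1.5,0,0,0,0,0.3],[0,0,0,0,0,0,0.3],[0,0,0,0,0,0,0.3]]'|grep -E 'force'; python3 st.py
python3 -m crank '[[0,-4.5,0,0,0,0,0.1],[0,0,0,0,0,0,-0.1],[0,0,-20,0,0,0,-0.1],[0,0,-40,0,0,0,-0.1],[0,0,-40,0,0,0,-0.1]]'|grep -E 'pos|force'
python3 -m crank '[[-10,0,-40,0,0,0,-0.1],[-30,0,-20,0,0,0,-0.1],[-30,0,0,0,0,0,-0.1],[-20,0,0,0,0,0,-0.1],[0,0,0,0,0,0,-0.1]]'|grep -E 'pos|force'
python3 - <<'E'
from h import *
d=snap('wrist','w15');e=snap('side','side5'); f=snap('top','top6')
T=pose(.5336,.3159,np.radians(108.39)); g=lambda d,P:proj(d,(T@[*np.array(P)/1000,1])[:3])[0].round(1)
for n,P in dict(knob_drop=(-113,14,106),knob_crest=(-113,14,124),bar=(0,0,98),t1=(-100,-86,72),t2=(-100,86,72),n1=(100,-72,72)).items(): print(n,g(d,P),g(e,P),g(f,P))
w=cv2.imread('pics/w15.png');s=cv2.imread('pics/side5.png')[90:180,270:360]
o=np.zeros((600,800,3),np.uint8);o[:400,:640]=w;o[400:,:][:200,:200]=cv2.resize(s,(200,200),interpolation=cv2.INTER_CUBIC)
t=cv2.imread('pics/top6.png')[130:245,95:260];o[400:,210:497]=cv2.resize(t,(287,200),interpolation=cv2.INTER_CUBIC)
cv2.imwrite('pics/m3.png',o)
E
```

```text
wrist_force: [3.8, -12.9, 0.5]
grasp_force: 6.9
r 0.10943872732192043 turn 93.67795130195267 tooly 92.56948561943241 F tool [  1.03473356 -13.46117691  -0.47191176] 0.02973981842418176 54.7
tcp_pos: [0.5532, 0.2094, 0.195]
wrist_force: [0.3, 0.0, 0.8]
grasp_force: 0.0
tcp_pos: [0.6391, 0.2422, 0.2532]
wrist_force: [0.7, 0.1, 0.0]
grasp_force: 0.0
knob_drop [312.1  97. ] [324.1 136.1] [192.7 177.8]
knob_crest [311.7  95.9] [324.1 132.5] [191.  176.7]
bar [421.8 117.6] [315.4 122.5] [151.7 185.5]
t1 [320.3 188. ] [343.7 134.6] [181.8 147. ]
t2 [328.3  25.8] [307.1 145.7] [198.4 206.2]
n1 [487.2 184.2] [320.3 111.9] [113.5 172.7]
```

View pics/m3.png

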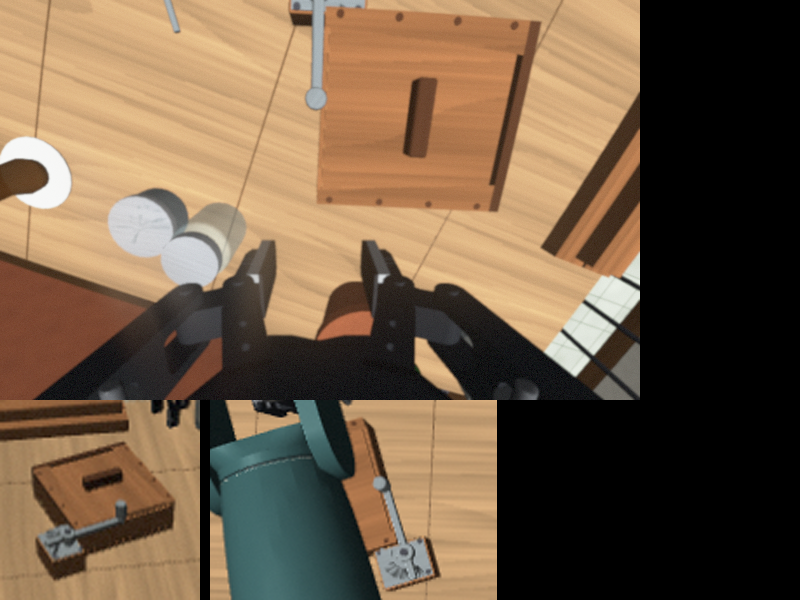

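The handle lies across the mouth with the knob at (316,98) and the lid is home. I'll check the drop height numerically in the side view.

```bash
python3 - <<'E'
from h import *
e=load('side5'); im=e['image']; T=pose(.5336,.3159,np.radians(108.39)); g=lambda P:proj(e,(T@[*np.array(P)/1000,1])[:3])[0].round(1)
for v in range(128,150): print(v,[tuple(int(a) for a in im[v,u]) for u in (320,322,324,326,328)])
for z in (106,114,124): print(z,'far',g((-102,14,z)),'near/left',g((-113,14,z)),g((-113,3,z)),g((-124,14,z)),'bottom',g((-113,14,z-34)))
E
```

```text
128 [(103, 68, 42), (129, 88, 53), (128, 86, 52), (137, 91, 56), (143, 97, 61)]
129 [(145, 98, 62), (135, 91, 58), (132, 88, 55), (132, 88, 55), (143, 96, 62)]
130 [(145, 98, 60), (138, 92, 59), (134, 90, 57), (133, 91, 59), (136, 91, 57)]
131 [(146, 98, 61), (144, 97, 64), (138, 89, 56), (129, 87, 55), (136, 92, 60)]
132 [(151, 102, 65), (146, 97, 60), (142, 97, 61), (135, 90, 56), (132, 87, 53)]
133 [(152, 101, 65), (147, 96, 62), (143, 97, 61), (135, 92, 56), (137, 91, 58)]
134 [(150, 100, 67), (149, 100, 65), (143, 107, 80), (138, 93, 57), (137, 91, 55)]
135 [(150, 100, 62), (142, 112, 87), (137, 129, 118), (140, 105, 80), (135, 91, 55)]
136 [(152, 103, 64), (127, 125, 118), (137, 144, 144), (121, 109, 98), (138, 94, 60)]
137 [(157, 108, 70), (96, 100, 98), (118, 123, 123), (75, 78, 77), (142, 94, 60)]
138 [(155, 104, 66), (58, 58, 54), (73, 76, 74), (36, 41, 39), (142, 95, 61)]
139 [(155, 106, 67), (63, 60, 56), (54, 55, 55), (37, 38, 39), (141, 94, 60)]
140 [(151, 103, 65), (64, 60, 55), (54, 58, 55), (34, 36, 35), (121, 82, 50)]
141 [(151, 102, 64), (66, 60, 57), (56, 59, 56),
[... 226 characters left out ...]
59, 61, 61), (58, 39, 23), (55, 40, 27)]
145 [(95, 99, 98), (52, 54, 52), (38, 36, 32), (46, 31, 15), (55, 36, 22)]
146 [(43, 42, 37), (49, 41, 37), (43, 30, 17), (54, 35, 24), (50, 32, 20)]
147 [(49, 34, 26), (55, 35, 24), (50, 36, 21), (53, 38, 21), (54, 37, 21)]
148 [(52, 35, 22), (48, 29, 14), (53, 36, 25), (49, 33, 21), (50, 31, 20)]
149 [(51, 33, 18), (54, 35, 26), (49, 31, 16), (47, 30, 17), (54, 37, 25)]
106 far [322.9 134.6] near/left [324.1 136.1] [326.5 135.4] [325.3 137.5] bottom [324.1 142.7]
114 far [322.9 133.1] near/left [324.1 134.5] [326.5 133.8] [325.3 136. ] bottom [324.1 141.1]
124 far [322.9 131.1] near/left [324.1 132.5] [326.5 131.8] [325.3 134. ] bottom [324.1 139.2]
```

The knob top sits at row 136. Dropped predicts 136.1 and the crest 132.5, so the handle is down. The lid bar is at (421,117) against a predicted (422,118), so the lid is home. Handing in.

```bash
python3 -c "
from workcell import workorder
print(workorder.finish_job())"
```

```text
the job is handed in; nothing more can be done
None
```

I handed the job in at about 55 s of robot time: all four leaves are in the box, the lid is wedged home, and the handle has dropped into its notch. My camera and force checks agreed with this, but the hand-in returned no verdict.

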